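# Build, pack and close a keyed bench column

### The job

Build the packed column on the foot plate: stack all the loose square sections upright on it, each fully home with its notch down over the key below. Then tip all the balls from the scoop into the top of the column, stand the empty scoop back upright on the worktop, and close the column with the cover, also fully home with its notch over the top key. Let no balls stray, and leave the blue box, the red pack and the white box where they are.

Things in the scene. Friction and masses are not known exactly. Their poses are not given: they have to be found in the camera images.
- foot: steel plate 110 x 104 x 12 mm fixed on the worktop with a low square aluminium collar, 62 mm outside, 54 mm inside, rim 22 mm above the worktop. Origin: on the collar's axis at worktop height; z up; lug and key on its -x side. Origins of seated sections lie 14, 54 and 94 mm above the foot's; the cover's 94 mm (on two sections) or 134 mm (on three)
- foot_key (a point): top centre of the foot's key (8 mm wide along y, 8 mm high), 38.5 mm from the collar's axis on its -x side, 30 mm above the worktop
- section_a: one of 2 or 3 identical aluminium sections (None if absent), square, 62 mm outside, 54 mm inside, open right through, 48 mm high. Origin: axis, underside of its feet; z up. z 0-8 mm: four round-ended corner feet, 51 mm over all, which enter the ring below; z 8-48: flat walls. Seated sections stand 40 mm apart. Lug with notch and key on its -x side. 140 g; starts on the worktop on its feet
- section_a_key (a point): top centre of this section's key, 38.5 mm from its axis on its -x side, z = 56 mm. The lug: 24 mm wide (y), out to 46 mm from the axis, z 8-48 mm; in its underside a notch 13 mm wide, 10 mm high, open outwards; on its top the key, 8 mm wide (y), 11 mm long, 8 mm high. If the notch misses the key below, the part stands 8 mm proud. Grip it across its walls along its y
- section_b: one of 2 or 3 identical aluminium sections (None if absent), square, 62 mm outside, 54 mm inside, open right through, 48 mm high. Origin: axis, underside of its feet; z up. z 0-8 mm: four round-ended corner feet, 51 mm over all, which enter the ring below; z 8-48: flat walls. Seated sections stand 40 mm apart. Lug with notch and key on its -x side. 140 g; starts on the worktop on its feet
- section_b_key (a point): top centre of this section's key, 38.5 mm from its axis on its -x side, z = 56 mm. The lug: 24 mm wide (y), out to 46 mm from the axis, z 8-48 mm; in its underside a notch 13 mm wide, 10 mm high, open outwards; on its top the key, 8 mm wide (y), 11 mm long, 8 mm high. If the notch misses the key below, the part stands 8 mm proud. Grip it across its walls along its y
- section_c: one of 2 or 3 identical aluminium sections (None if absent), square, 62 mm outside, 54 mm inside, open right through, 48 mm high. Origin: axis, underside of its feet; z up. z 0-8 mm: four round-ended corner feet, 51 mm over all, which enter the ring below; z 8-48: flat walls. Seated sections stand 40 mm apart. Lug with notch and key on its -x side. 140 g; starts on the worktop on its feet
- section_c_key (a point): top centre of this section's key, 38.5 mm from its axis on its -x side, z = 56 mm. The lug: 24 mm wide (y), out to 46 mm from the axis, z 8-48 mm; in its underside a notch 13 mm wide, 10 mm high, open outwards; on its top the key, 8 mm wide (y), 11 mm long, 8 mm high. If the notch misses the key below, the part stands 8 mm proud. Grip it across its walls along its y
- cover: square aluminium cover, 62 mm, 100 g. Origin: axis, underside; z up. z 0-8 mm: corner feet like a section's; z 8-16: plate; on top a black grip bar 12 mm thick (y), 42 mm long (x), z 16-50 mm. Starts on the worktop on its feet, at one of the places that sections also take
- cover_lug (a point): middle of the cover's lug, 38.5 mm from its axis on its -x side, z = 16 mm. The lug is 24 mm wide, reaches 46 mm from the axis, z 8-22 mm, with a notch 13 mm wide and 10 mm high in its underside and nothing on top
- scoop: grey plastic scoop, 47 mm wide (y), 143 mm long (x), 80 g, holding the balls. Origin: underside of its floor; z up. Floor 3 mm thick, x -31 to 31 mm; towards -x it rises as a 20 degree ramp to an open lip. Side walls to z = 38 mm, closed back at x = 32 mm. The balls roll out over the lip when it is tipped lip-down well beyond 20 degrees; 40 degrees empties it
- scoop_lip (a point): middle of the scoop's pouring lip, at x = -87, z = 23 mm of the scoop; 41 mm between the walls
- scoop_grip (a point): middle of the scoop's upright grip plate, at x = 44, z = 62 mm of the scoop; the plate spans x 33 to 55 mm, up to z = 78 mm, and is 10 mm thick along y: pinch it along y
- ball_0_center (a point): centre of one of six white ceramic packing balls, 18 mm across, 11 g, all in the scoop at the start
- ball_1_center (a point): centre of one of six white ceramic packing balls, 18 mm across, 11 g, all in the scoop at the start
- ball_2_center (a point): centre of one of six white ceramic packing balls, 18 mm across, 11 g, all in the scoop at the start
- ball_3_center (a point): centre of one of six white ceramic packing balls, 18 mm across, 11 g, all in the scoop at the start
- ball_4_center (a point): centre of one of six white ceramic packing balls, 18 mm across, 11 g, all in the scoop at the start
- ball_5_center (a point): centre of one of six white ceramic packing balls, 18 mm across, 11 g, all in the scoop at the start
- blue_block: small blue box 50 x 30 x 30 mm on the worktop, a bystander; origin: centre of its underside
- white_box: white slide box with a shut lid, 76 x 154 x 70 mm, a bystander; origin: centre of its underside
- red_pack: rounded red pack, 58 x 82 x 49 mm, a bystander; origin: centre of its underside
Not all that is in view belongs to the job. Leave any orange or turquoise look-alike of the section_b alone.

How it is judged:
By the outcome, as a careful person would: the job done as asked, in the order asked, and still so for the second after the job is handed in, with the robot touching nothing.
Of section_a, section_b, section_c only 2 to 3 are there at a start; the rules pass over those that are not, and their reading is None.
At some moment in a run one of section_a, section_b, section_c, cover may be knocked a few centimetres aside while the robot is not near it.
It also fails if it takes over 210 s, if anything falls off the work surface, if the arm or the gripper's body presses on something with over 40 N, if the wrist force passes 120 N, or if a joint passes its speed limit or range.

### The arm

A 7-joint arm with a two-finger parallel gripper is mounted at the origin on a cart in front of the work surface, level with it; the furniture and walls round the work are solid. World frame = base frame: x ahead of the robot, y to its left, z up, the work surface at z = 0. Lengths are in m, angles in rad, forces in N, time in s.
With the tool pointing down it reaches from about 0.425 to 0.925 m from the base axis. Payload 6.8 kg.
Tool frame: the origin (TCP) lies on the centre line of the jaws, within the pads' length; the fingertips stand 19 mm ahead of it and the grasp point (between the pads) is the TCP (bot.tcp_to_tips is the distance from the TCP to the fingertips, in m); x points along the fingers, y is the direction in which the jaws open and shut, and the axes are right-handed (so a half turn about x gives the same grasp; the last joint's range is limited). The gripper opens to 85 mm and grips with 20 to 120 N. Pads are 22 mm wide; open, the fingers measure 114 mm over their backs; the gripper's body (76 mm by 85 mm) begins 54 mm behind the grasp point. The pads swing forward as they close: fully open they stand 13 mm farther back than shut.
Start: joints at [1.167, 0.477, 0.022, 1.555, -0.011, 1.109, -0.083], TCP at [0.197, -0.646, 0.226] pointing down, gripper open.
Joint ranges: [-2.96, 2.96], [-0.34, 2.1], [-1.41, 1.46], [0.24, 2.44], [-1.37, 4.51], [0.17, 1.92], [-2.96, 2.96]. Speed limits (rad/s): [2.39, 2.39, 3.14, 3.14, 3.14, 3.14, 3.14].

### API

Orientations are given as a unit quaternion [w, x, y, z].
In Python, from station import status, eyes, bot gives the robot as it stands.
- The arm moves only by the tool apply_moves, never from a script. Its arguments are lists of equal length, an entry for each row: "travel": the shift along the tool's x, y, z in cm, a list of three; "turn": the turn, a rotation vector about the tool's x, y, z in rad, a list of three; "grip": the closure, from 0 (fully open) to 1 (shut). In form: {"travel": [[tx, ty, tz], ...], "turn": [[wx, wy, wz], ...], "grip": [grip, ...]}. A call has 1 to 8 rows; each row shifts and turns the pose as measured when the row begins, along the tool's axes as they then stand; what a row does not reach is not made up. A row lasts 1/12 s, in which the tool goes at most 41.7 mm and 7.16 degrees, less where a joint would pass 70% of its speed; a pose out of reach is approached as far as the arm can. A call is refused whole if a number of a shift passes 4.17 or a number of a turn 0.125, either way. A call with a gripper value outside its range is refused whole. The fingers move at their own pace and stop on an object; "newtons" is the grip in N (left out, the last holds). Time passes only in rows, so rows that do not move let the fingers close. It gives the time, the measured TCP pose, the force and the opening at its end, in the units of the state.
- status.get_obs(): the state, without advancing time (a new reading comes with each control period).
- eyes.read_camera(name): name is "side" or "top"; returns the picture (420x560x3 uint8, red, green, blue); there is no depth.
- eyes.calibration(name): a dict with "intrinsics" (3x3 intrinsics, pixels), "xyz" and "attitude" of the camera in the world. Camera axes: x right, y down, z forward; pixel columns grow to the right and rows downward; lengths in m; the calibration is good to about 2 mm. A picture is of the moment at which its call begins. calibration takes no time and is no camera call.
- bot.hand_in(): hands the job in, once; it reports no verdict.
Trained networks look in the newest picture that a camera, given by its name, has taken for a name from the list of things; names that differ only in an ending like _2 or _b are one class to them, and where a whole thing is asked for, a point or a joint stands for the part that bears it (a point fixed in the world has none). Each returns a list of dicts, best first, with "score" (0 to 1); they miss things now and then, are a little off and sometimes report something else, mostly with a low value. They report only what shows in the picture. A call takes as long as a camera call. They do not tell look-alikes from the thing itself.
- eyes.masks_of(thing, camera): "region" (420x560 bool, what is visible of it) and "rect" ([left, top, right, bottom] in pixels, round what is visible of it).
The state is a dict: "t": time; "q": joint angles; "joint_vel": joint speeds; "joint_torque": joint torques, N m; "eef_pos": TCP position; "tool_rot": TCP orientation; "contact_force": force on the tool from outside, world axes, zero at the start; "torque": the same for the moment, N m; "gripper_width": opening from 0.0 (shut) to 1.0 (fully open).
Only numpy, scipy, OpenCV 4.12 (cv2) and the standard library are available. Lean on these libraries where they do the work, as an engineer would, in place of code of your own. Each camera call takes 0.05 s, during which the arm holds its last target. There are 200 camera calls.

## Working session

There is one attempt and no reset: what is moved stays moved. The work goes in short steps, Python scripts to look and compute and a tool call to move; the robot and the scene stay as the last step left them, time stands still between calls to the robot, and variables do not carry over. Pictures are saved under pics/ and viewed, about 12 in all and at most 16, crops included, and the job is handed in when it is done.

Besides the shell and the picture viewer there is one more tool, called after ">>>" as name(argument=value, ...) on one line, values as JSON. apply_moves: Moves the arm, as the interface text tells. Its arguments: {"type":"object","properties":{"travel":{"type":"array"},"turn":{"type":"array"},"grip":{"type":"array"},"newtons":{"type":"number"}},"required":["travel","turn","grip"]}

```bash
mkdir -p pics; ls; python3 - <<'E'
from station import status, eyes, bot
import cv2,numpy as np
for c in("side","top"):
    im=eyes.read_camera(c); cv2.imwrite(f"pics/{c}0.png",im[:,:,::-1]); 
    k=eyes.calibration(c); print(c,k)
for n in ["foot","section_a","cover","scoop","blue_block","foot_key","section_a_key","cover_lug","scoop_lip","scoop_grip"]:
    for c in("side","top"):
        for d in eyes.masks_of(n,c):
            r=d["region"]; ys,xs=np.nonzero(r)
            print(n,c,round(d["score"],2),[round(float(v)) for v in d["rect"]],len(xs),round(xs.mean(),1),round(ys.mean(),1))
print(status.get_obs())
E
```

```text
pics
side {'intrinsics': array([[527.3250906 ,   0.        , 291.47456414],
       [  0.        , 527.3250906 , 212.38504001],
       [  0.        ,   0.        ,   1.        ]]), 'xyz': array([0.11428171, 1.19371693, 0.65177533]), 'attitude': array([ 0.09237494, -0.1562373 ,  0.82669872, -0.5325655 ])}
top {'intrinsics': array([[543.09242225,   0.        , 277.23663733],
       [  0.        , 543.09242225, 208.8053174 ],
       [  0.        ,   0.        ,   1.        ]]), 'xyz': array([0.29325213, 0.09998132, 1.64852035]), 'attitude': array([-0.03990424,  0.71353728, -0.69606085,  0.06907606])}
foot side 0.76 [272, 224, 329, 250] 864 299.5 237.3
foot top 0.97 [265, 195, 306, 237] 1221 285.5 214.7
section_a side 0.93 [229, 209, 263, 227] 609 245.4 219.2
section_a side 0.88 [278, 257, 309, 299] 952 290.5 277.9
section_a side 0.81 [228, 245, 256, 276] 720 241.0 262.6
section_a side 0.75 [335, 201, 367, 223] 593 349.3 210.1
section_a side 0.59 [326, 270, 370, 307] 1063 347.2 287.7
section_a top 0.8 [328, 231, 352, 261] 290 343.7 245.0
section_a top 0.79 [190, 218, 222, 247] 240 208.5 2
[... 1476 characters left out ...]
q': array([ 1.16694077,  0.47702317,  0.02238973,  1.5553905 , -0.01150068,
        1.10930427, -0.08311212]), 'joint_vel': array([-5.11154954e-05,  1.39118774e-03, -1.44997457e-03, -1.34054315e-03,
       -4.78618169e-04, -7.83568906e-05,  1.26710740e-03]), 'joint_torque': array([ 1.24964695e-04, -5.96332562e+01,  1.60600796e+00, -2.81546116e+01,
        1.23735759e-02,  1.57682993e-03, -1.30529997e-05]), 'eef_pos': array([ 0.19675578, -0.64570676,  0.22619618]), 'tool_rot': array([ 0.10417582,  0.69939723,  0.10417657, -0.69938412]), 'contact_force': array([-0.48555331,  1.27800626,  1.39495643]), 'torque': array([-0.02580979, -0.01805548,  0.03687699]), 'gripper_width': 0.995871171478725}
```

```bash
python3 - <<'E'
import cv2
a=cv2.imread("pics/side0.png")[150:340,190:400]; cv2.imwrite("pics/s1.png",cv2.resize(a,None,fx=3.1,fy=3.1,interpolation=cv2.INTER_CUBIC)[:600])
a=cv2.imread("pics/top0.png")[130:310,140:440]; cv2.imwrite("pics/t1.png",cv2.resize(a,None,fx=2.66,fy=2.66,interpolation=cv2.INTER_CUBIC))
E
```

```text
(no output)
```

View pics/s1.png

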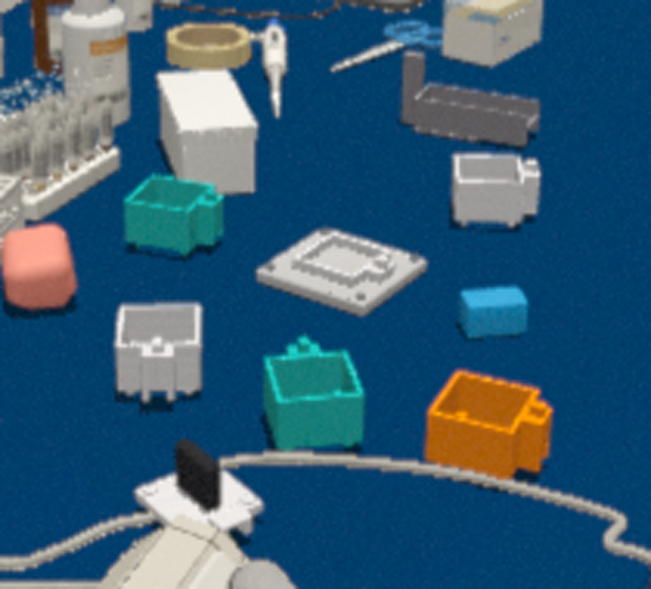

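View pics/t1.png

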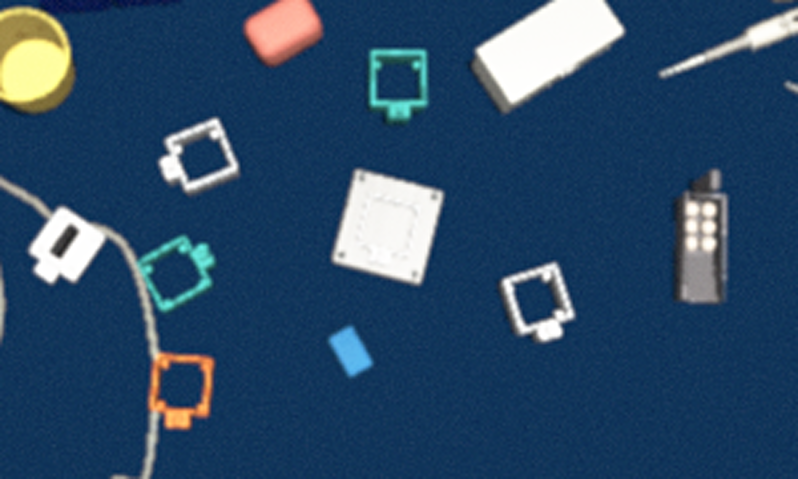

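```bash
cat > lib.py <<'E'
import numpy as np, cv2
from scipy.spatial.transform import Rotation as R
from scipy.optimize import minimize
from station import status, eyes, bot
CAM={c:eyes.calibration(c) for c in("side","top")}
def rot(q): return R.from_quat(np.roll(q,-1))
def proj(c,P):
    k=CAM[c]; p=rot(k["attitude"]).inv().apply(np.atleast_2d(P)-k["xyz"]); p=p@k["intrinsics"].T
    return p[:,:2]/p[:,2:]
def onplane(c,u,v,z):
    k=CAM[c]; d=rot(k["attitude"]).apply(np.linalg.inv(k["intrinsics"])@[u,v,1]); return k["xyz"]+d*(z-k["xyz"][2])/d[2]
def box(x0,x1,y0,y1,z0,z1): return np.array([[x,y,z] for x in(x0,x1) for y in(y0,y1) for z in(z0,z1)])/1000
def ring(z0,z1): return [box(-31,-27,-31,31,z0,z1),box(27,31,-31,31,z0,z1),box(-31,31,-31,-27,z0,z1),box(-31,31,27,31,z0,z1)]
FEET=[box(sx*25.5-(7 if sx>0 else 0),sx*25.5+(0 if sx>0 else 7),sy*25.5-(7 if sy>0 else 0),sy*25.5+(0 if sy>0 else 7),0,8) for sx in(-1,1) for sy in(-1,1)]
LUG=[box(-46,-31,-12,-6.5,8,18),box(-46,-31,6.5,12,8,18),box(-46,-31,-12,12,18,48),box(-44,-33,-4,4,48,56)]
M=dict(section=ring(8,48)+FEET+LUG, foot=[box(-55,55,-52,52,0,12)]+ring(12,22),
 cover=[box(-31,31,-31,31,8,16),box(-46,-31,-12,12,18,22),box(-46,-31,-12,-6.5,8,18),box(-46,-31,6.5,12,8,18)]+FEET,
 coverbar=[box(-21,21,-6,6,16,50)],
 scoop=[box(-31,34,-23.5,23.5,0,38),np.concatenate([box(-31,-31,-23.5,23.5,0,38),box(-87,-87,-23.5,23.5,20,38)]),box(33,55,-5,5,38,78)])
S=8
def render(boxes,T,c,shape=(420,560)):
    r,t=T; im=np.zeros((shape[0]*2,shape[1]*2),np.uint8)
    for b in boxes:
        p=proj(c,r.apply(b)+t); h=cv2.convexHull(((p+.5)*2-.5).astype(np.float32))
        cv2.fillConvexPoly(im,np.round(h*2**S).astype(np.int32),255,cv2.LINE_AA,S)
    return cv2.resize(im,(shape[1],shape[0]),interpolation=cv2.INTER_AREA)/255.
def soft(im,lo=30,hi=110): return np.clip((im[:,:,0].astype(float)-lo)/(hi-lo),0,1)*(im[:,:,2]>im[:,:,0]*.75)
def T3(p,z=0): return R.from_euler("z",p[2]),np.array([p[0],p[1],z])
def fit(kind,p0,ims,z=0,cams=("side","top"),lo=30,hi=110,quick=False):
    tgt={c:soft(ims[c],lo,hi) for c in cams}
    if kind=="cover": tgt={c:np.maximum(tgt[c],render(M["cover"],T3([9,9,0]),c) if 0 else 0) for c in cams}
    def cost(p,roi=None):
        e=0
        for c in cams:
            m=render(M[kind],T3(p,z),c); w=ROI[c]
            if kind=="cover": w=w*(1-render(M["coverbar"],T3(p,z),c))
            d=cv2.GaussianBlur((m-tgt[c])*w,(0,0),.7); e+=(d**2).sum()
        return e
    for it in range(2):
        ROI={c:(cv2.dilate(render(M[kind],T3(p0,z),c),np.ones((15,15)))>0)*1. for c in cams}
        s=np.array([[0,0,0],[.006,0,0],[0,.006,0],[0,0,.12]])/(1+2*it)
        o=minimize(cost,p0,method="Nelder-Mead",options=dict(initial_simplex=p0+s,xatol=1e-4,fatol=1e-3,maxfev=160)); p0=o.x
    return p0,o.fun
def grab(): return {c:eyes.read_camera(c) for c in("side","top")}
def outline(im,kind,T,c,col=(255,0,0),sc=3):
    for b in M[kind]:
        h=cv2.convexHull(((proj(c,T[0].apply(b)+T[1])+.5)*sc-.5).astype(np.float32)).astype(np.int32); cv2.polylines(im,[h],True,col,1)
E
cat > m1.py <<'E'
from lib import *
ims=grab(); np.savez("ims.npz",**ims)
z2=lambda x,y:(x/2.66+140,y/2.66+130)
I=dict(A=("section",(537,300),(548,332),.03),B=("section",(205,155),(168,165),.03),cover=("cover",(67,245),(42,272),.015),foot=("foot",(388,227),(380,252),.015),scoop=("scoop",(700,240),(700,300),.02))
big={c:cv2.resize(ims[c][:,:,::-1],None,fx=3,fy=3,interpolation=cv2.INTER_CUBIC) for c in ims}
for n,(k,c,l,z) in I.items():
    a=onplane("top",*z2(*c),z);b=onplane("top",*z2(*l),z);d=a-b
    p0=np.array([a[0],a[1],np.arctan2(d[1],d[0])])
    lo,hi=(25,75) if k=="scoop" else (30,110)
    for cams in(("side","top"),("side",),("top",)):
        p,f=fit(k,p0,ims,cams=cams,lo=lo,hi=hi)
        print(n,cams,np.round(p,4),round(f,1),np.round(p0,3) if len(cams)>1 else "")
        if len(cams)>1:
            P0=p
            for cc in big: outline(big[cc],k,T3(p),cc)
        p0=P0
cv2.imwrite("pics/so.png",big["side"][450:1010,570:1200]); cv2.imwrite("pics/to.png",big["top"][420:930,440:1240])
E
time python3 m1.py
```

```text
A ('side', 'top') [ 0.4509 -0.1602  0.3167] 68.9 [ 0.448 -0.161  0.338]
A ('side',) [ 0.4519 -0.1633  0.3208] 64.9 
A ('top',) [ 0.4507 -0.1599  0.3235] 14.1 
B ('side', 'top') [ 0.6038  0.2226 -1.1439] 29.0 [ 0.604  0.219 -1.271]
B ('side',) [ 0.6046  0.2199 -1.1509] 2.5 
B ('top',) [ 0.6037  0.2236 -1.1542] 17.9 
cover ('side', 'top') [ 0.5021  0.3736 -0.5477] 519.6 [ 0.498  0.371 -0.698]
cover ('side',) [ 0.5014  0.3762 -0.5176] 433.5 
cover ('top',) [ 0.5022  0.3731 -0.5416] 89.3 
foot ('side', 'top') [ 0.5327  0.0085 -0.2357] 34.1 [ 0.529  0.008 -0.287]
foot ('side',) [ 0.5341  0.0059 -0.2243] 6.2 
foot ('top',) [ 0.5319  0.0096 -0.2339] 13.7 
scoop ('side', 'top') [ 0.5418 -0.3526 -0.0431] 262.1 [ 0.523 -0.351 -0.014]
scoop ('side',) [ 0.5435 -0.3511 -0.0882] 230.9 
scoop ('top',) [ 0.5405 -0.3529 -0.0419] 15.3 
real	1m4.446s
user	0m30.067s
sys	0m18.544s
```

View pics/so.png

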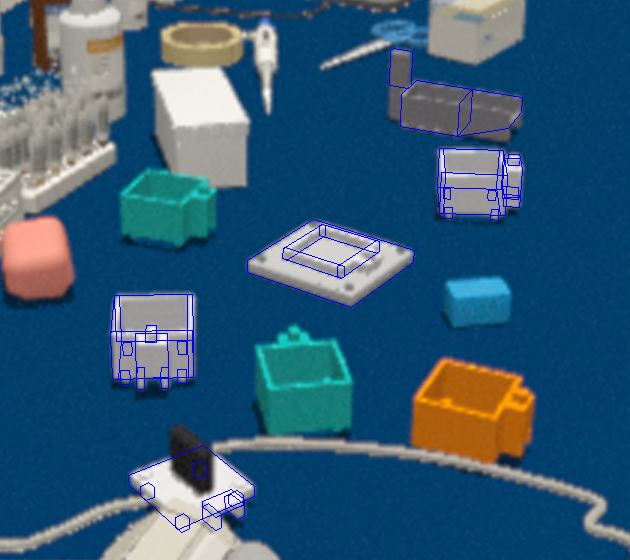

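View pics/to.png

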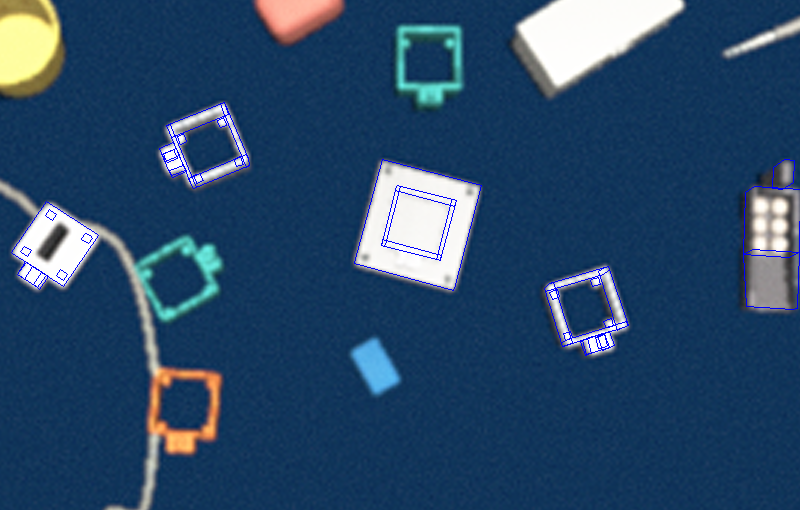

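```bash
cat > st.py <<'E'
# usage: st.py x y z yawY(deg: jaw direction in xy)  -> rows needed
from lib import *
import sys
def need(target,yaw,o=None):
    o=o or status.get_obs(); r=rot(o["tool_rot"])
    best=None
    for s in(0,np.pi):
        a=yaw+s; X=np.array([0,0,-1.]);Y=np.array([np.cos(a),np.sin(a),0]);G=R.from_matrix(np.c_[X,Y,np.cross(X,Y)])
        w=(r.inv()*G).as_rotvec()
        if best is None or np.linalg.norm(w)<np.linalg.norm(best): best=w
    return best, r.inv().apply(np.array(target)-o["eef_pos"])*100
if __name__=="__main__":
    v=[float(x) for x in sys.argv[1:]]; o=status.get_obs()
    w,d=need(v[:3],np.radians(v[3])); r=rot(o["tool_rot"])
    print("t",o["t"],"pos",np.round(o["eef_pos"],4),"w",round(o["gripper_width"],3),"F",np.round(o["contact_force"],1),"q",np.round(o["q"],2))
    print("toolaxes(rows x,y,z)\n",np.round(r.as_matrix().T,3)); print("turn now rad",np.round(w,3),"travel now cm",np.round(d,2))
E
python3 st.py 0.451 -0.161 0.2 108.2
```

```text
t 1.2 pos [ 0.1968 -0.6457  0.2262] w 0.999 F [-0.8 -0.5  0.4] q [ 1.17  0.48  0.02  1.56 -0.01  1.11 -0.08]
toolaxes(rows x,y,z)
 [[ 0.    -0.    -1.   ]
 [ 0.292 -0.957  0.   ]
 [-0.957 -0.292 -0.   ]]
turn now rad [-0.022 -0.    -0.   ] travel now cm [  2.62 -38.95 -38.45]
```

```bash
cat > collar.py <<'E'
from lib import *
ims=np.load("ims.npz"); P={"side":[.5341,.0059,-.2300],"top":[.5319,.0096,-.2339]}
from scipy.ndimage import map_coordinates
def sq(h,z):
    t=np.linspace(-1,1,60)*h; o=np.ones(60)*h
    return np.array([*zip(t,o,o*0+z),*zip(t,-o,o*0+z),*zip(o,t,o*0+z),*zip(-o,t,o*0+z)])/1000
E=np.r_[sq(31,22),sq(27,22),sq(31,12)]
for c in P:
    g=ims[c].astype(float).mean(2); g=cv2.resize(g,None,fx=4,fy=4,interpolation=cv2.INTER_CUBIC); g=cv2.GaussianBlur(g,(0,0),2)
    m=np.hypot(cv2.Sobel(g,-1,1,0),cv2.Sobel(g,-1,0,1)); r,t=T3(P[c]); res=[]
    for dx in np.arange(-4,12,.5):
        for dy in np.arange(-5,5.1,.5):
            uv=(proj(c,r.apply(E+[dx/1000,dy/1000,0])+t)+.5)*4-.5
            res.append((map_coordinates(m,[uv[:,1],uv[:,0]],order=1).mean(),dx,dy))
    res.sort(reverse=True); print(c,[tuple(np.round(x,1)) for x in res[:8]])
out=[]
for c,(u,v) in dict(side=(300,237),top=(285,215)).items():
    a=ims[c][v-28:v+28,u-36:u+36,::-1]; a=cv2.resize(a,None,fx=8,fy=8,interpolation=cv2.INTER_CUBIC).astype(float)
    out.append(np.clip((a-120)*1.9 if c=="top" else (a-60)*1.4,0,255).astype(np.uint8))
cv2.imwrite("pics/collar.png",cv2.resize(np.vstack(out),None,fx=.65,fy=.65,interpolation=cv2.INTER_AREA))
E
python3 collar.py
```

```text
side [(np.float64(59.4), np.float64(11.5), np.float64(-5.0)), (np.float64(59.1), np.float64(11.5), np.float64(-4.5)), (np.float64(58.8), np.float64(11.5), np.float64(-4.0)), (np.float64(58.8), np.float64(11.0), np.float64(-5.0)), (np.float64(58.5), np.float64(11.0), np.float64(-4.5)), (np.float64(58.5), np.float64(11.5), np.float64(-3.5)), (np.float64(58.2), np.float64(11.0), np.float64(-4.0)), (np.float64(58.1), np.float64(-4.0), np.float64(-5.0))]
top [(np.float64(11.3), np.float64(-3.0), np.float64(2.5)), (np.float64(11.2), np.float64(-3.5), np.float64(2.5)), (np.float64(11.2), np.float64(-2.5), np.float64(2.5)), (np.float64(11.2), np.float64(-3.0), np.float64(2.0)), (np.float64(11.1), np.float64(-3.0), np.float64(3.0)), (np.float64(11.1), np.float64(-3.5), np.float64(2.0)), (np.float64(11.1), np.float64(-4.0), np.float64(2.5)), (np.float64(11.1), np.float64(-3.5), np.float64(3.0))]
```

View pics/collar.png

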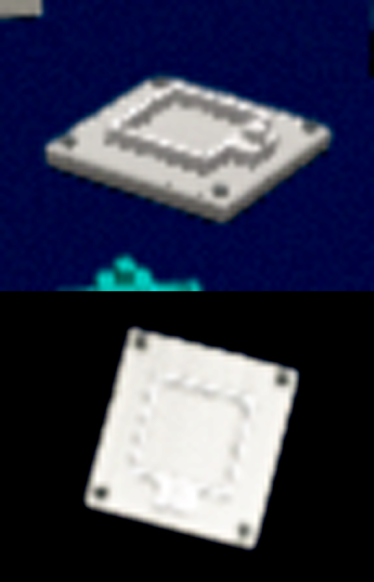

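>>> apply_moves(travel=[[0,-2.7,-2.7],[0,-2.7,-2.7],[0,-2.7,-2.7],[0,-2.7,-2.7],[0,-2.7,-2.7],[0,-2.7,-2.7],[0,-2.7,-2.7],[0,-2.7,-2.7]], turn=[[-0.02,0,0],[0,0,0],[0,0,0],[0,0,0],[0,0,0],[0,0,0],[0,0,0],[0,0,0]], grip=[0,0,0,0,0,0,0,0], newtons=60)

```text
t: 1.87
eef_pos: [0.3342, -0.3725, 0.2243]
tool_rot: [-0.108, -0.698, -0.103, 0.7]
contact_force: [1.0, 0.8, 0.2]
gripper_width: 0.999
```

```bash
python3 st.py 0.451 -0.161 0.15 108.2
```

```text
t 1.8667 pos [ 0.3342 -0.3725  0.2243] w 0.999 F [1.  0.8 0.2] q [ 0.81  0.2  -0.11  1.96  0.03  0.98 -0.59]
toolaxes(rows x,y,z)
 [[-0.003 -0.007 -1.   ]
 [ 0.295 -0.955  0.006]
 [-0.956 -0.295  0.005]]
turn now rad [-0.018  0.005 -0.006] travel now cm [  7.24 -16.81 -17.43]
```

>>> apply_moves(travel=[[0.9,-2.5,-2.6],[0.9,-2.5,-2.6],[0.9,-2.5,-2.6],[0.9,-2.5,-2.6],[0.9,-2.5,-2.6],[0.9,-2.0,-2.2],[0.9,-1.6,-1.8],[0.5,0,0]], turn=[[-0.018,0.005,-0.006],[0,0,0],[0,0,0],[0,0,0],[0,0,0],[0,0,0],[0,0,0],[0,0,0]], grip=[0,0,0,0,0,0,0,0])

```text
t: 2.53
eef_pos: [0.4558, -0.1492, 0.1584]
tool_rot: [0.118, 0.702, 0.114, -0.693]
contact_force: [1.3, 0.5, 0.9]
gripper_width: 0.996
```

```bash
python3 st.py 0.451 -0.161 0.03 108.2
```

```text
t 2.5333 pos [ 0.4558 -0.1492  0.1584] w 0.996 F [1.3 0.5 0.9] q [ 0.44  0.25 -0.29  2.07  0.1   0.82 -1.15]
toolaxes(rows x,y,z)
 [[ 0.013 -0.003 -1.   ]
 [ 0.323 -0.946  0.007]
 [-0.946 -0.323 -0.011]]
turn now rad [ 0.011 -0.011 -0.007] travel now cm [12.83  0.87  0.98]
```

>>> apply_moves(travel=[[2.0,0.87,0.98],[2.2,0,0],[0,0,0]], turn=[[0.011,-0.011,-0.007],[0,0,0],[0,0,0]], grip=[0,0,0])

```text
t: 2.78
eef_pos: [0.4514, -0.1588, 0.1156]
tool_rot: [0.114, 0.699, 0.114, -0.697]
contact_force: [0.4, -0.4, -1.0]
gripper_width: 1.0
```

```bash
python3 st.py 0.451 -0.161 0.03 108.2; python3 - <<'E'
from lib import *
ims=grab()
print(fit("section",np.array([.4519,-.1633,.32]),ims,cams=("side",)))
E
```

```text
t 2.7833 pos [ 0.4514 -0.1588  0.1156] w 1.0 F [ 0.4 -0.4 -1. ] q [ 0.44  0.32 -0.27  2.1   0.13  0.73 -1.16]
toolaxes(rows x,y,z)
 [[ 0.003 -0.    -1.   ]
 [ 0.318 -0.948  0.001]
 [-0.948 -0.318 -0.002]]
turn now rad [ 0.006 -0.002 -0.001] travel now cm [8.56 0.18 0.13]
(array([ 0.45151909, -0.16179669,  0.31508662]), np.float64(51.803486975500626))
```

Section A is undisturbed; descend and grip.

>>> apply_moves(travel=[[2.8,0.18,0.13],[2.8,0,0],[2.6,0,0],[0.3,0,0],[0,0,0]], turn=[[0.006,-0.002,0],[0,0,0],[0,0,0],[0,0,0],[0,0,0]], grip=[0,0,0,0,0])

```text
t: 3.3
eef_pos: [0.4597, -0.1666, 0.0391]
tool_rot: [0.114, 0.704, 0.106, -0.692]
contact_force: [0.1, 0.3, 0.2]
gripper_width: 1.001
```

```bash
python3 st.py 0.451 -0.161 0.03 108.2
```

```text
t 3.3 pos [ 0.4597 -0.1666  0.0391] w 1.001 F [0.1 0.3 0.2] q [ 0.41  0.46 -0.23  2.14  0.2   0.55 -1.23]
toolaxes(rows x,y,z)
 [[ 0.018 -0.008 -1.   ]
 [ 0.307 -0.952  0.013]
 [-0.952 -0.307 -0.015]]
turn now rad [-0.006 -0.015 -0.013] travel now cm [ 0.89 -0.81  0.67]
```

>>> apply_moves(travel=[[0.3,-0.81,0.67],[0.6,0,0],[0,0,0],[0,0,0]], turn=[[-0.006,-0.015,-0.013],[0,0,0],[0,0,0],[0,0,0]], grip=[0,0,0,0])

```text
t: 3.63
eef_pos: [0.4531, -0.1618, 0.0344]
tool_rot: [0.113, 0.7, 0.111, -0.697]
contact_force: [0.1, 0.4, 1.0]
gripper_width: 1.001
```

```bash
python3 st.py 0.451 -0.161 0.03 108.2
```

```text
t 3.6333 pos [ 0.4531 -0.1618  0.0344] w 1.001 F [0.1 0.4 1. ] q [ 0.4   0.46 -0.23  2.15  0.2   0.55 -1.23]
toolaxes(rows x,y,z)
 [[ 0.005 -0.002 -1.   ]
 [ 0.312 -0.95   0.003]
 [-0.95  -0.312 -0.004]]
turn now rad [-0.    -0.004 -0.003] travel now cm [ 0.44 -0.14  0.18]
```

>>> apply_moves(travel=[[0.5,-0.15,0.2],[0,0,0],[0,0,0],[0,0,0],[0,0,0],[0,0,0],[0,0,0],[0,0,0]], turn=[[0,-0.005,-0.004],[0,0,0],[0,0,0],[0,0,0],[0,0,0],[0,0,0],[0,0,0],[0,0,0]], grip=[0,0,1,1,1,1,1,1])

```text
t: 4.3
eef_pos: [0.4521, -0.1618, 0.0316]
tool_rot: [0.112, 0.699, 0.111, -0.698]
contact_force: [0.3, -0.5, -0.1]
gripper_width: 0.703
```

```bash
python3 st.py 0.451 -0.161 0.03 108.2
```

```text
t 4.3 pos [ 0.4521 -0.1618  0.0316] w 0.703 F [ 0.3 -0.5 -0.1] q [ 0.4   0.47 -0.23  2.15  0.2   0.54 -1.23]
toolaxes(rows x,y,z)
 [[ 0.002 -0.001 -1.   ]
 [ 0.312 -0.95   0.002]
 [-0.95  -0.312 -0.002]]
turn now rad [-0.001 -0.002 -0.002] travel now cm [ 0.16 -0.11  0.08]
```

>>> apply_moves(travel=[[-1,0,0],[-1.5,0,0],[-1.5,0,0],[-1.5,0,0],[-1.5,0,0],[-1.0,0,0],[-1,0,0],[0,0,0]], turn=[[0,0,0],[0,0,0],[0.11,0,0],[0.11,0,0],[0.11,0,0],[0.11,0,0],[0.11,0,0],[0,0,0]], grip=[1,1,1,1,1,1,1,1])

```text
t: 4.97
eef_pos: [0.4501, -0.1602, 0.1277]
tool_rot: [0.092, -0.701, 0.09, 0.702]
contact_force: [0.3, -0.3, -1.5]
gripper_width: 0.702
```

```bash
python3 st.py 0.533 0.008 0.12 76.5
```

```text
t 4.9667 pos [ 0.4501 -0.1602  0.1277] w 0.702 F [ 0.3 -0.3 -1.5] q [ 0.33  0.29 -0.14  2.1   0.05  0.75 -1.67]
toolaxes(rows x,y,z)
 [[-0.001  0.003 -1.   ]
 [-0.254 -0.967 -0.002]
 [-0.967  0.254  0.002]]
turn now rad [-0.022  0.002  0.002] travel now cm [  0.81 -18.37  -3.74]
```

>>> apply_moves(travel=[[0.1,-3,-0.6],[0.1,-3,-0.6],[0.1,-3,-0.6],[0.1,-3,-0.6],[0.1,-3,-0.6],[0.1,-2.5,-0.5],[0,-0.8,-0.2],[0,0,0]], turn=[[-0.022,0.002,0.002],[0,0,0],[0,0,0],[0,0,0],[0,0,0],[0,0,0],[0,0,0],[0,0,0]], grip=[1,1,1,1,1,1,1,1])

```text
t: 5.63
eef_pos: [0.5291, 0.0153, 0.1209]
tool_rot: [0.075, -0.703, 0.074, 0.703]
contact_force: [0.2, -0.9, -1.8]
gripper_width: 0.701
```

```bash
python3 st.py 0.533 0.008 0.09 76.5
```

```text
t 5.6333 pos [0.5291 0.0153 0.1209] w 0.701 F [ 0.2 -0.9 -1.8] q [ 0.02  0.38 -0.21  1.99  0.11  0.78 -2.03]
toolaxes(rows x,y,z)
 [[-0.     0.    -1.   ]
 [-0.21  -0.978 -0.   ]
 [-0.978  0.21   0.   ]]
turn now rad [0.024 0.    0.   ] travel now cm [ 3.08  0.64 -0.53]
```

>>> apply_moves(travel=[[1.0,0.7,-0.6],[1.2,0,0],[1.2,0,0],[0,0,0],[0,0,0]], turn=[[0.026,0,0],[0,0,0],[0,0,0],[0,0,0],[0,0,0]], grip=[1,1,1,1,1])

```text
t: 6.05
eef_pos: [0.5314, -0.0021, 0.0828]
tool_rot: [0.084, -0.701, 0.087, 0.703]
contact_force: [0.9, 1.7, -1.2]
gripper_width: 0.701
```

```bash
python3 st.py 0.533 0.008 0.075 76.5; cat > held.py <<'E'
from lib import *
from st import *
import sys
off=float(sys.argv[1]); kind=sys.argv[2]; dx,dy=[float(v)/1000 for v in sys.argv[3:5]]  # model offset in hand frame mm
ims=grab(); o=status.get_obs(); r=rot(o["tool_rot"]); y=-r.as_matrix()[:,1]; yaw=np.arctan2(-y[0],y[1])
if len(sys.argv)>5: yaw+=np.radians(float(sys.argv[5]))
z=o["eef_pos"][2]-off; Rz=R.from_euler("z",yaw); t=np.array([*o["eef_pos"][:2],z])+Rz.apply([dx,dy,0])
print("yaw",round(yaw,4),"z",round(z,4))
big={c:cv2.resize(ims[c][:,:,::-1],None,fx=4,fy=4,interpolation=cv2.INTER_CUBIC) for c in ims}
for c in big:
    outline(big[c],kind,(Rz,t),c,sc=4); outline(big[c],"foot",T3({"side":[.5341,.0059,-.233],"top":[.5319,.0096,-.235]}[c]),c,(0,255,0),4)
    u,v=(proj(c,t[None])[0]*4).astype(int); cv2.imwrite(f"pics/h_{c}.png",big[c][max(v-250,0):v+200,max(u-220,0):u+220])
h=np.hstack([cv2.imread(f"pics/h_{c}.png")[:440,:400] for c in("side",)]); cv2.imwrite("pics/h.png",h)
def f(c): 
    p0=np.array([t[0],t[1],yaw]); return fit(kind,p0,ims,z=z,cams=(c,))
print("side fit",f("side"))
E
python3 held.py .0316 section 0 0
```

```text
t 6.05 pos [ 0.5314 -0.0021  0.0828] w 0.701 F [ 0.9  1.7 -1.2] q [ 0.03  0.44 -0.18  2.01  0.12  0.71 -2.04]
toolaxes(rows x,y,z)
 [[-0.004 -0.004 -1.   ]
 [-0.24  -0.971  0.004]
 [-0.971  0.24   0.003]]
turn now rad [-0.007  0.003 -0.004] travel now cm [ 0.78 -1.02  0.09]
yaw -0.2424 z 0.0517
side fit (array([ 0.53027635, -0.00097818, -0.30879442]), np.float64(228.74893024236292))
```

View pics/h.png

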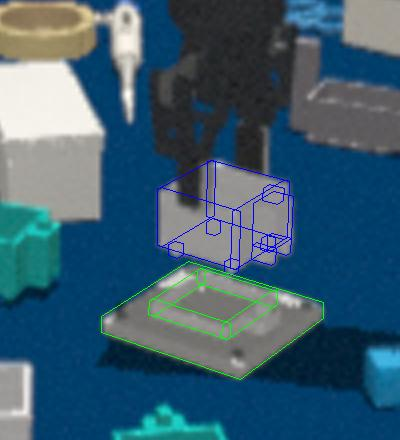

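```bash
python3 - <<'E'
s=open('lib.py').read()
s=s.replace("w=ROI[c]\n","w=ROI[c]*DK[c]\n").replace("    if kind==\"cover\": tgt={c:np.maximum(tgt[c],render(M[\"cover\"],T3([9,9,0]),c) if 0 else 0) for c in cams}\n","    DK={c:1-cv2.dilate((ims[c].max(2)<72).astype(np.uint8),np.ones((3,3))) for c in cams}\n")
open('lib.py','w').write(s)
E
python3 held.py .0316 section 0 0
```

```text
yaw -0.241 z 0.0525
side fit (array([ 0.53069761, -0.00092684, -0.31097709]), np.float64(181.55608629358045))
```

```bash
python3 st.py 0.5337 0.0066 0.070 76.6
```

```text
t 6.25 pos [ 5.324e-01 -4.000e-04  8.410e-02] w 0.701 F [ 0.8 -0.4 -1.9] q [ 0.03  0.44 -0.19  2.    0.12  0.71 -2.04]
toolaxes(rows x,y,z)
 [[-0.001 -0.003 -1.   ]
 [-0.239 -0.971  0.003]
 [-0.971  0.239  0.001]]
turn now rad [-0.007  0.001 -0.003] travel now cm [ 1.4  -0.72  0.04]
```

```bash
sed -i 's/v=\[float(x) for x in sys.argv\[1:\]\]; o/v=[float(x) for x in sys.argv[1:]]; eyes.read_camera("side"); eyes.read_camera("side"); o/' st.py; grep -n 'read_camera' st.py
```

```text
13:    v=[float(x) for x in sys.argv[1:]]; eyes.read_camera("side"); eyes.read_camera("side"); o=status.get_obs()
```

>>> apply_moves(travel=[[0.6,-0.72,0.04],[0.8,0,0]], turn=[[-0.007,0.001,-0.003],[0,0,0]], grip=[1,1])

```text
t: 6.42
eef_pos: [0.536, 0.0072, 0.0718]
tool_rot: [-0.083, 0.704, -0.082, -0.7]
contact_force: [0.4, 0.2, -0.9]
gripper_width: 0.702
```

```bash
python3 st.py 0.5337 0.0066 0.064 76.6
```

```text
t 6.5167 pos [0.5342 0.0058 0.0702] w 0.703 F [-0.6 -0.6 -1.7] q [ 0.02  0.46 -0.18  2.01  0.13  0.68 -2.05]
toolaxes(rows x,y,z)
 [[ 0.002 -0.001 -1.   ]
 [-0.233 -0.973  0.   ]
 [-0.973  0.233 -0.002]]
turn now rad [-0.001 -0.002 -0.   ] travel now cm [ 0.62 -0.06  0.07]
```

>>> apply_moves(travel=[[0.6,-0.06,0.07],[0.6,0,0],[0.5,0,0]], turn=[[0,-0.002,0],[0,0,0],[0,0,0]], grip=[1,1,1])

```text
t: 6.77
eef_pos: [0.5342, 0.0069, 0.0524]
tool_rot: [-0.083, 0.703, -0.083, -0.702]
contact_force: [-0.1, -1.0, -1.1]
gripper_width: 0.702
```

```bash
python3 st.py 0.5337 0.0066 0.048 76.6
```

```text
t 6.8667 pos [0.5334 0.0069 0.0519] w 0.701 F [-0.5  0.3 -1.4] q [ 0.01  0.49 -0.18  2.02  0.14  0.64 -2.06]
toolaxes(rows x,y,z)
 [[-0.001 -0.    -1.   ]
 [-0.232 -0.973  0.   ]
 [-0.973  0.232  0.001]]
turn now rad [-0.     0.001 -0.   ] travel now cm [ 0.39  0.02 -0.04]
```

>>> apply_moves(travel=[[0.3,0.02,-0.04],[0.3,0,0]], turn=[[0,0,0],[0,0,0]], grip=[1,1])

```text
t: 7.03
eef_pos: [0.5342, 0.0066, 0.0458]
tool_rot: [0.083, -0.702, 0.083, 0.702]
contact_force: [0.1, -1.0, 5.4]
gripper_width: 0.696
```

```bash
python3 st.py 0.5337 0.0066 0.045 76.6
```

```text
t 7.1333 pos [0.5342 0.0067 0.0459] w 0.698 F [-0.1  0.8 -1.1] q [ 0.01  0.5  -0.18  2.02  0.14  0.63 -2.07]
toolaxes(rows x,y,z)
 [[-0.    -0.    -1.   ]
 [-0.232 -0.973  0.   ]
 [-0.973  0.232  0.   ]]
turn now rad [-0.  0. -0.] travel now cm [0.09 0.02 0.04]
```

>>> apply_moves(travel=[[0.15,0,0],[0,0,0],[0,0,0],[0,0,0],[0,0,0],[-1,0,0],[-1.5,0,0],[-1.5,0,0]], turn=[[0,0,0],[0,0,0],[0,0,0],[0,0,0],[0,0,0],[0,0,0],[0,0,0],[0,0,0]], grip=[1,0,0,0,0,0,0,0])

```text
t: 7.8
eef_pos: [0.5329, 0.0065, 0.0856]
tool_rot: [0.082, -0.701, 0.083, 0.704]
contact_force: [-0.0, -0.2, 0.1]
gripper_width: 1.0
```

>>> apply_moves(travel=[[-2,0,0],[-2,0,0],[-2,0,0],[-2,0,0],[-2,0,0]], turn=[[0,0,0],[0,0,0],[0,0,0],[0,0,0],[0,0,0]], grip=[0,0,0,0,0])

```text
t: 8.22
eef_pos: [0.5317, 0.0064, 0.1919]
tool_rot: [0.082, -0.7, 0.083, 0.705]
contact_force: [-0.9, -0.1, -0.4]
gripper_width: 1.001
```

```bash
python3 - <<'E'
from lib import *
ims=grab()
for c in ims: print(c,"B",fit("section",np.array([.604,.2215,-1.148]),ims,cams=(c,)),"seatA",fit("section",np.array([.534,.0065,-.234]),ims,z=.014,cams=(c,)))
E
python3 st.py 0.604 .221 0.2 24.2
```

```text
side B (array([ 0.60437132,  0.22042075, -1.14897541]), np.float64(1.63935805938709)) seatA (array([ 0.51959526,  0.04921633, -0.19158006]), np.float64(355.215685014187))
top B (array([ 0.60375662,  0.22364755, -1.15716112]), np.float64(18.899563185716513)) seatA (array([ 0.5247187 , -0.00521554,  0.37320575]), np.float64(999.551066795743))
t 8.4167 pos [0.5321 0.0065 0.1911] w 1.0 F [-0.2 -0.2 -0.8] q [ 0.04  0.3  -0.21  1.92  0.07  0.94 -2.  ]
toolaxes(rows x,y,z)
 [[-0.005 -0.001 -1.   ]
 [-0.232 -0.973  0.002]
 [-0.973  0.232  0.005]]
turn now rad [ 0.914  0.004 -0.004] travel now cm [ -0.94 -22.53  -2.01]
```

>>> apply_moves(travel=[[0,0,0],[0,0,0],[0,0,0],[0,0,0],[0,0,0],[0,0,0],[0,0,0],[0,0,0]], turn=[[-0.125,0,0],[-0.125,0,0],[-0.125,0,0],[-0.125,0,0],[-0.125,0,0],[-0.125,0,0],[-0.125,0,0],[-0.125,0,0]], grip=[0,0,0,0,0,0,0,0])

```text
t: 9.08
eef_pos: [0.525, 0.006, 0.183]
tool_rot: [-0.264, -0.648, -0.269, 0.662]
contact_force: [0.3, -0.3, -0.5]
gripper_width: 1.002
```

>>> apply_moves(travel=[[0,0,0],[0,0,0],[0,0,0],[0,0,0],[0,0,0],[0,0,0],[0,0,0],[0,0,0]], turn=[[-0.125,0,0],[-0.125,0,0],[-0.125,0,0],[-0.125,0,0],[-0.125,0,0],[-0.125,0,0],[-0.125,0,0],[-0.125,0,0]], grip=[0,0,0,0,0,0,0,0])

```text
t: 9.75
eef_pos: [0.517, 0.0052, 0.1735]
tool_rot: [0.537, 0.438, 0.558, -0.457]
contact_force: [-0.2, -0.3, -0.2]
gripper_width: 0.998
```

```bash
python3 st.py 0.6047 .2208 0.16 24
```

```text
t 9.85 pos [0.5169 0.0051 0.1734] w 1.002 F [-0.9  0.1 -0.5] q [ 0.34  0.36 -0.58  1.92  0.22  0.97 -0.14]
toolaxes(rows x,y,z)
 [[-0.041 -0.001 -0.999]
 [ 0.98   0.194 -0.04 ]
 [ 0.194 -0.981 -0.007]]
turn now rad [-0.223 -0.012  0.039] travel now cm [  0.97  12.85 -19.44]
```

>>> apply_moves(travel=[[0.1,2.0,-3.0],[0.1,2.0,-3.0],[0.1,2.0,-3.0],[0.1,2.0,-3.0],[0.1,2.0,-3.0],[0.1,1.9,-2.9],[0,0.9,-1.5],[0,0,0]], turn=[[0,-0.012,0.039],[0,0,0],[0,0,0],[0,0,0],[0,0,0],[0,0,0],[-0.11,0,0],[-0.11,0,0]], grip=[0,0,0,0,0,0,0,0])

```text
t: 10.52
eef_pos: [0.6082, 0.2227, 0.1577]
tool_rot: [0.583, 0.394, 0.585, -0.403]
contact_force: [0.7, 0.1, -0.1]
gripper_width: 0.999
```

```bash
python3 st.py 0.6047 .2208 0.10 24
```

```text
t 10.6167 pos [0.6075 0.2191 0.1573] w 1.0 F [-0.1  0.1 -1.4] q [-0.02  0.58 -0.6   1.65  0.37  1.05 -0.37]
toolaxes(rows x,y,z)
 [[-0.011 -0.011 -1.   ]
 [ 0.933  0.359 -0.014]
 [ 0.36  -0.933  0.006]]
turn now rad [-0.051  0.006  0.015] travel now cm [ 5.73 -0.12 -0.29]
```

>>> apply_moves(travel=[[1.5,-0.12,-0.29],[2,0,0],[2,0,0]], turn=[[-0.051,0.006,0.015],[0,0,0],[0,0,0]], grip=[0,0,0])

```text
t: 10.87
eef_pos: [0.6077, 0.2198, 0.1041]
tool_rot: [0.591, 0.393, 0.587, -0.389]
contact_force: [-0.9, 0.2, 0.5]
gripper_width: 0.998
```

```bash
python3 st.py 0.6047 .2208 0.0316 24
```

```text
t 10.9667 pos [0.6052 0.2181 0.101 ] w 0.998 F [ 0.1 -0.4 -0.1] q [-0.03  0.63 -0.58  1.71  0.42  0.93 -0.38]
toolaxes(rows x,y,z)
 [[-0.    -0.002 -1.   ]
 [ 0.921  0.389 -0.001]
 [ 0.389 -0.921  0.002]]
turn now rad [-0.019  0.002  0.001] travel now cm [ 6.94  0.07 -0.28]
```

>>> apply_moves(travel=[[1.5,0.07,-0.28],[1.5,0,0],[1.5,0,0],[1.5,0,0]], turn=[[-0.019,0.002,0.001],[0,0,0],[0,0,0],[0,0,0]], grip=[0,0,0,0])

```text
t: 11.3
eef_pos: [0.6081, 0.2196, 0.0425]
tool_rot: [0.592, 0.391, 0.589, -0.387]
contact_force: [0.2, 0.7, 0.6]
gripper_width: 1.0
```

```bash
python3 st.py 0.6047 .2208 0.0316 24
```

```text
t 11.4 pos [0.6062 0.2186 0.0405] w 0.996 F [ 0.4 -0.2 -1. ] q [-0.06  0.7  -0.55  1.74  0.48  0.84 -0.42]
toolaxes(rows x,y,z)
 [[ 0.003 -0.001 -1.   ]
 [ 0.918  0.396  0.002]
 [ 0.396 -0.918  0.002]]
turn now rad [-0.012  0.002 -0.002] travel now cm [ 0.88 -0.06 -0.27]
```

>>> apply_moves(travel=[[0.8,-0.06,-0.27]], turn=[[-0.012,0.002,-0.002]], grip=[0])

```text
t: 11.48
eef_pos: [0.6061, 0.2209, 0.0338]
tool_rot: [0.593, 0.386, 0.592, -0.385]
contact_force: [0.3, -0.1, 1.1]
gripper_width: 1.002
```

```bash
python3 st.py 0.6047 .2208 0.0316 24
```

```text
t 11.5833 pos [0.6039 0.2208 0.0316] w 1.001 F [-0.8  1.1 -0.1] q [-0.06  0.72 -0.55  1.74  0.48  0.82 -0.41]
toolaxes(rows x,y,z)
 [[-0.002 -0.    -1.   ]
 [ 0.913  0.407 -0.002]
 [ 0.407 -0.913 -0.   ]]
turn now rad [ 0.    -0.     0.002] travel now cm [0.   0.08 0.03]
```

>>> apply_moves(travel=[[0,0.05,0.03],[0,0,0],[0,0,0],[0,0,0],[0,0,0],[0,0,0],[0,0,0]], turn=[[0,0,0],[0,0,0],[0,0,0],[0,0,0],[0,0,0],[0,0,0],[0,0,0]], grip=[1,1,1,1,1,1,1])

```text
t: 12.17
eef_pos: [0.6061, 0.2215, 0.0345]
tool_rot: [0.593, 0.386, 0.592, -0.385]
contact_force: [-0.2, 0.1, -2.1]
gripper_width: 0.698
```

>>> apply_moves(travel=[[-1,0,0],[-2,0,0],[-2,0,0],[-2,0,0],[-2,0,0],[-2,0,0],[-2,0,0],[-1,0,0]], turn=[[0,0,0],[0,0,0],[-0.115,0,0],[-0.115,0,0],[-0.115,0,0],[-0.115,0,0],[-0.115,0,0],[-0.115,0,0]], grip=[1,1,1,1,1,1,1,1])

```text
t: 12.83
eef_pos: [0.6027, 0.2202, 0.1814]
tool_rot: [0.689, 0.15, 0.692, -0.153]
contact_force: [0.8, 0.7, -1.2]
gripper_width: 0.696
```

```bash
python3 st.py 0.5342 .0067 0.165 76.6
```

```text
t 12.9333 pos [0.6032 0.2203 0.1809] w 0.695 F [ 0.6  0.1 -1. ] q [ 0.11  0.59 -0.8   1.64  0.47  1.11  0.32]
toolaxes(rows x,y,z)
 [[-0.003 -0.003 -1.   ]
 [ 0.424  0.906 -0.004]
 [ 0.906 -0.424 -0.002]]
turn now rad [-0.204 -0.002  0.004] travel now cm [  1.67 -22.27   2.81]
```

>>> apply_moves(travel=[[0.2,-3.3,0.4],[0.2,-3.3,0.4],[0.2,-3.3,0.4],[0.2,-3.3,0.4],[0.2,-3.3,0.4],[0.2,-3.0,0.4],[0.2,-1.5,0],[0,-0.8,0]], turn=[[0,0,0],[0,0,0],[0,0,0],[0,0,0],[0,0,0],[0,0,0],[-0.1,0,0],[-0.1,0,0]], grip=[1,1,1,1,1,1,1,1])

```text
t: 13.6
eef_pos: [0.5224, 0.0076, 0.1607]
tool_rot: [0.697, 0.093, 0.705, -0.094]
contact_force: [0.3, 0.4, -1.1]
gripper_width: 0.692
```

```bash
python3 st.py 0.5342 .0067 0.125 76.6
```

```text
t 13.7 pos [0.523  0.0076 0.1608] w 0.692 F [-0.2 -0.2 -1. ] q [ 0.57  0.45 -0.88  1.93  0.41  0.97  0.8 ]
toolaxes(rows x,y,z)
 [[-0.012  0.001 -1.   ]
 [ 0.264  0.964 -0.003]
 [ 0.964 -0.264 -0.012]]
turn now rad [-0.034 -0.012  0.002] travel now cm [3.56 0.22 1.15]
```

>>> apply_moves(travel=[[1.5,0.2,1.15],[1.8,0,0]], turn=[[-0.034,-0.012,0.002],[0,0,0]], grip=[1,1])

```text
t: 13.87
eef_pos: [0.5372, 0.0075, 0.1297]
tool_rot: [0.704, 0.087, 0.699, -0.086]
contact_force: [0.2, -1.2, -2.4]
gripper_width: 0.692
```

```bash
python3 st.py 0.5342 .0067 0.110 76.6; sed -i 's/\[max(v-250,0)/[max(v-220,0)/' held.py; python3 held.py .0335 section 0 0
```

```text
t 13.9667 pos [0.5335 0.0082 0.1272] w 0.694 F [-1.2  0.8 -1.6] q [ 0.53  0.5  -0.84  1.94  0.47  0.91  0.78]
toolaxes(rows x,y,z)
 [[-0.001  0.001 -1.   ]
 [ 0.241  0.971  0.   ]
 [ 0.971 -0.241 -0.001]]
turn now rad [-0.009 -0.001 -0.   ] travel now cm [ 1.72 -0.13  0.1 ]
yaw 2.9012 z 0.0959
side fit (array([0.52845435, 0.01657964, 2.58510414]), np.float64(221.8666729335587))
```

View pics/h.png

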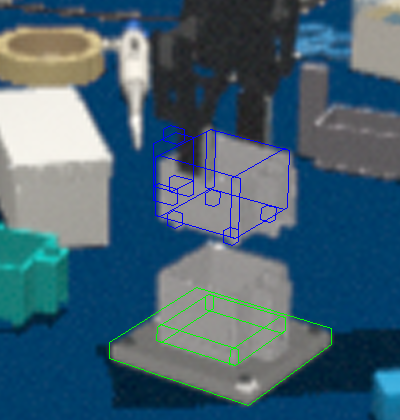

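>>> apply_moves(travel=[[0.6,-0.13,0.1],[0.7,0,0],[0.7,0,0]], turn=[[-0.009,0,0],[0,0,0],[0,0,0]], grip=[1,1,1])

```text
t: 14.32
eef_pos: [0.5381, 0.0093, 0.1116]
tool_rot: [0.705, 0.083, 0.699, -0.081]
contact_force: [0.7, 0.1, -1.8]
gripper_width: 0.693
```

```bash
python3 st.py 0.5342 .0067 0.095 76.6
```

```text
t 14.4167 pos [0.5369 0.0089 0.1105] w 0.698 F [-0.9 -0.1 -1.2] q [ 0.52  0.53 -0.83  1.95  0.51  0.88  0.76]
toolaxes(rows x,y,z)
 [[ 0.005  0.001 -1.   ]
 [ 0.23   0.973  0.002]
 [ 0.973 -0.23   0.005]]
turn now rad [ 0.002  0.005 -0.002] travel now cm [ 1.55 -0.28 -0.22]
```

>>> apply_moves(travel=[[0.7,-0.3,-0.25]], turn=[[0.002,0.005,-0.002]], grip=[1])

```text
t: 14.5
eef_pos: [0.5349, 0.0073, 0.1043]
tool_rot: [0.703, 0.083, 0.701, -0.082]
contact_force: [0.3, 0.2, -1.2]
gripper_width: 0.695
```

```bash
python3 st.py 0.5342 .0067 0.095 76.6
```

```text
t 14.6 pos [0.5326 0.006  0.1024] w 0.697 F [-0.7 -0.  -1.7] q [ 0.51  0.54 -0.82  1.96  0.51  0.87  0.76]
toolaxes(rows x,y,z)
 [[-0.002 -0.    -1.   ]
 [ 0.233  0.973 -0.001]
 [ 0.973 -0.233 -0.002]]
turn now rad [-0.001 -0.002  0.001] travel now cm [0.74 0.11 0.14]
```

>>> apply_moves(travel=[[0.6,0.05,0.05]], turn=[[0,-0.002,0.001]], grip=[1])

```text
t: 14.68
eef_pos: [0.5338, 0.0063, 0.0969]
tool_rot: [0.703, 0.083, 0.702, -0.083]
contact_force: [0.7, 0.6, -0.7]
gripper_width: 0.694
```

```bash
python3 st.py 0.5342 .0067 0.087 76.6
```

```text
t 14.7833 pos [0.5326 0.006  0.0954] w 0.697 F [-0.2  0.  -1.2] q [ 0.51  0.55 -0.81  1.97  0.52  0.85  0.75]
toolaxes(rows x,y,z)
 [[-0.002  0.    -1.   ]
 [ 0.233  0.972 -0.   ]
 [ 0.972 -0.233 -0.002]]
turn now rad [-0.001 -0.002  0.   ] travel now cm [0.84 0.11 0.14]
```

>>> apply_moves(travel=[[0.3,0.1,0.12]], turn=[[0,-0.002,0]], grip=[1])

```text
t: 14.87
eef_pos: [0.5342, 0.0066, 0.0926]
tool_rot: [0.703, 0.083, 0.702, -0.083]
contact_force: [-0.9, 0.5, -1.6]
gripper_width: 0.693
```

```bash
python3 st.py 0.5342 .0067 0.087 76.6
```

```text
t 14.9667 pos [0.5338 0.0068 0.092 ] w 0.694 F [ 0.4  0.1 -0.6] q [ 0.5   0.55 -0.81  1.97  0.53  0.85  0.74]
toolaxes(rows x,y,z)
 [[-0.    -0.    -1.   ]
 [ 0.233  0.973 -0.   ]
 [ 0.973 -0.233 -0.   ]]
turn now rad [-0.001 -0.     0.   ] travel now cm [0.5  0.   0.04]
```

>>> apply_moves(travel=[[0.3,0,0.02],[0.35,0,0]], turn=[[0,0,0],[0,0,0]], grip=[1,1])

```text
t: 15.13
eef_pos: [0.5352, 0.007, 0.087]
tool_rot: [0.703, 0.083, 0.701, -0.083]
contact_force: [-15.3, -3.9, 48.6]
gripper_width: 0.696
```

```bash
python3 st.py 0.5342 .0067 0.085 76.6
```

```text
t 15.2333 pos [0.535  0.007  0.0874] w 0.692 F [-5.6 -1.8 15.7] q [ 0.5   0.56 -0.8   1.97  0.54  0.84  0.73]
toolaxes(rows x,y,z)
 [[ 0.002 -0.002 -1.   ]
 [ 0.233  0.973 -0.001]
 [ 0.973 -0.233  0.002]]
turn now rad [-0.001  0.002  0.001] travel now cm [ 0.24 -0.04 -0.08]
```

>>> apply_moves(travel=[[0,0,0],[0,0,0],[0,0,0],[0,0,0],[-1,0,0],[-1.5,0,0],[-2,0,0],[-2,0,0]], turn=[[0,0,0],[0,0,0],[0,0,0],[0,0,0],[0,0,0],[0,0,0],[0,0,0],[0,0,0]], grip=[0,0,0,0,0,0,0,0])

```text
t: 15.9
eef_pos: [0.5327, 0.0073, 0.1524]
tool_rot: [0.701, 0.082, 0.704, -0.083]
contact_force: [1.2, 0.1, 0.8]
gripper_width: 0.999
```

>>> apply_moves(travel=[[-2,0,0],[-2,0,0],[0,-3.5,0],[0,-4,0],[0,-4,0]], turn=[[0,0,0],[0,0,0],[0,0,0],[0,0,0],[0,0,0]], grip=[0,0,0,0,0])

```text
t: 16.32
eef_pos: [0.5113, -0.0949, 0.2036]
tool_rot: [0.706, 0.078, 0.7, -0.073]
contact_force: [-0.1, -0.7, 0.2]
gripper_width: 1.0
```

```bash
cat > v.py <<'E'
from lib import *
import sys
ims=grab(); np.savez("ims.npz",**ims)
out=[]
for c in ims:
    a=cv2.resize(ims[c][:,:,::-1],None,fx=5,fy=5,interpolation=cv2.INTER_CUBIC).copy()
    for z in(.014,.054): outline(a,"section",T3([.5342,.0067,-.234],z),c,sc=5)
    u,v=(proj(c,[[.534,.007,.06]])[0]*5).astype(int); out.append(a[v-220:v+180,u-190:u+190])
cv2.imwrite("pics/v.png",np.hstack(out))
for c in ims:
    print(c,"scoop",fit("scoop",np.array([.5418,-.352,-.044]),ims,cams=(c,),lo=25,hi=75))
    if c=="top":print("cover",fit("cover",np.array([.502,.3736,-.54]),ims,cams=(c,)))
E
python3 v.py; python3 st.py .58 -.35 .15 87.5
```

```text
side scoop (array([ 0.54451021, -0.3531254 , -0.09554723]), np.float64(130.12039824586608))
top scoop (array([ 0.49576187, -0.32666625, -0.28133841]), np.float64(539.6283400552586))
cover (array([ 0.5022775,  0.3730372, -0.5318642]), np.float64(89.93625764632712))
t 16.5167 pos [ 0.5105 -0.0967  0.2023] w 1.001 F [-0.6  0.4  0.5] q [ 0.81  0.38 -0.91  1.91  0.35  1.01  1.1 ]
toolaxes(rows x,y,z)
 [[ 0.006  0.004 -1.   ]
 [ 0.219  0.976  0.006]
 [ 0.976 -0.219  0.005]]
turn now rad [-0.178  0.005 -0.005] travel now cm [  5.15 -23.22  12.31]
```

View pics/v.png

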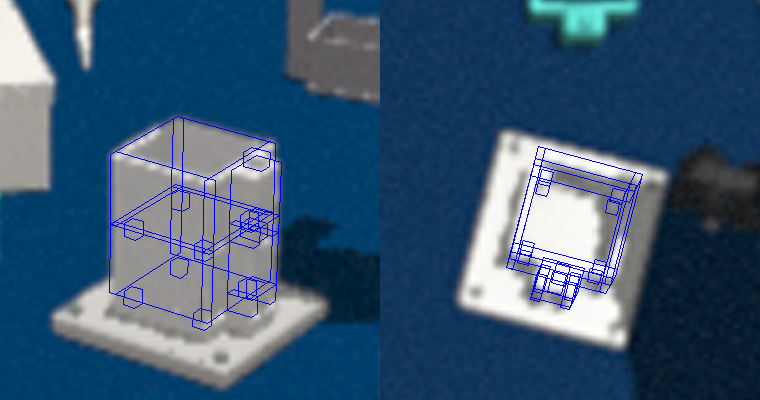

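>>> apply_moves(travel=[[0.5,-3.5,1.9],[0.5,-3.5,1.9],[0.5,-3.5,1.9],[0.5,-3.5,1.9],[0.5,-3.5,1.9],[0.5,-3.5,1.9],[0.5,-2.5,1.2],[0,0,0]], turn=[[0,0,0],[0,0,0],[0,0,0],[0,0,0],[0,0,0],[0,0,0],[-0.09,0,0],[-0.09,0,0]], grip=[0,0,0,0,0,0,0,0.2])

```text
t: 17.18
eef_pos: [0.5961, -0.3453, 0.169]
tool_rot: [0.712, 0.006, 0.702, -0.0]
contact_force: [-1.9, -1.1, -0.7]
gripper_width: 0.883
```

```bash
python3 st.py .586 -.3566 .11 87.5
```

```text
t 17.2833 pos [ 0.5965 -0.3392  0.1699] w 0.801 F [0.7 0.3 0. ] q [ 0.96  0.68 -0.81  1.54  0.51  1.14  1.61]
toolaxes(rows x,y,z)
 [[ 0.014  0.012 -1.   ]
 [ 0.007  1.     0.012]
 [ 1.    -0.007  0.014]]
turn now rad [ 0.036  0.014 -0.012] travel now cm [ 5.96 -1.82 -1.12]
```

>>> apply_moves(travel=[[2,-1.8,-1.1],[2,0,0],[1.5,0,0]], turn=[[0.036,0.014,-0.012],[0,0,0],[0,0,0]], grip=[0.3,0.3,0.3])

```text
t: 17.53
eef_pos: [0.5922, -0.3487, 0.1192]
tool_rot: [0.71, 0.016, 0.703, -0.015]
contact_force: [0.3, 0.3, -0.3]
gripper_width: 0.701
```

```bash
python3 st.py .586 -.3566 .062 87.5; python3 - <<'E'
from lib import *
im=eyes.read_camera("side"); a=cv2.resize(im[:,:,::-1],None,fx=6,fy=6,interpolation=cv2.INTER_CUBIC)
outline(a,"scoop",T3([.5419,-.3548,-.042]),"side",sc=6); cv2.imwrite("pics/sc.png",a[900:1230,1860:2260])
E
```

```text
t 17.6333 pos [ 0.59   -0.3491  0.117 ] w 0.7 F [ 0.  -0.1  0.8] q [ 0.95  0.73 -0.77  1.58  0.55  1.06  1.56]
toolaxes(rows x,y,z)
 [[ 0.005  0.003 -1.   ]
 [ 0.042  0.999  0.003]
 [ 0.999 -0.042  0.005]]
turn now rad [ 0.001  0.005 -0.003] travel now cm [ 5.49 -0.78 -0.4 ]
```

View pics/sc.png

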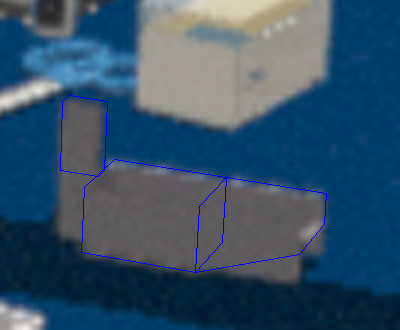

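>>> apply_moves(travel=[[1,-0.75,-0.4],[1.5,0,0],[1.2,-0.1,-0.1]], turn=[[0,0.005,-0.003],[0,0,0],[0,0,0]], grip=[0.3,0.3,0.3])

```text
t: 17.93
eef_pos: [0.5899, -0.3571, 0.0854]
tool_rot: [0.711, 0.013, 0.703, -0.016]
contact_force: [0.5, -0.5, 0.1]
gripper_width: 0.701
```

```bash
python3 st.py .586 -.3566 .062 87.5
```

```text
t 18.0333 pos [ 0.5875 -0.3576  0.0832] w 0.699 F [-0.3 -0.2 -0.2] q [ 0.95  0.76 -0.74  1.6   0.59  1.01  1.55]
toolaxes(rows x,y,z)
 [[ 0.005 -0.003 -1.   ]
 [ 0.041  0.999 -0.003]
 [ 0.999 -0.041  0.005]]
turn now rad [0.002 0.005 0.003] travel now cm [ 2.11  0.1  -0.17]
```

>>> apply_moves(travel=[[0.9,0.1,-0.25],[0.9,0,-0.2],[0.2,0,0],[0,0,0],[0,0,0],[0,0,0],[0,0,0],[0,0,0]], turn=[[0,0.005,0.003],[0,0,0],[0,0,0],[0,0,0],[0,0,0],[0,0,0],[0,0,0],[0,0,0]], grip=[0.3,0.3,0.3,0.5,0.6,0.7,1,1], newtons=80)

```text
t: 18.7
eef_pos: [0.5831, -0.3563, 0.0615]
tool_rot: [0.707, 0.015, 0.707, -0.015]
contact_force: [-1.7, -0.4, -0.8]
gripper_width: 0.093
```

>>> apply_moves(travel=[[0,0,0],[0,0,0],[0,0,0],[0,0,0]], turn=[[0,0,0],[0,0,0],[0,0,0],[0,0,0]], grip=[1,1,1,1])

```text
t: 19.03
eef_pos: [0.5832, -0.3565, 0.0619]
tool_rot: [0.707, 0.015, 0.707, -0.015]
contact_force: [-0.2, 0.5, -1.4]
gripper_width: 0.083
```

```bash
python3 st.py .586 -.3566 .062 87.5
```

```text
t 19.1333 pos [ 0.5832 -0.3564  0.0618] w 0.089 F [ 0.1 -1.1 -1.2] q [ 0.94  0.78 -0.73  1.62  0.6   0.98  1.54]
toolaxes(rows x,y,z)
 [[ 0.001  0.    -1.   ]
 [ 0.042  0.999  0.   ]
 [ 0.999 -0.042  0.001]]
turn now rad [ 0.001  0.001 -0.   ] travel now cm [-0.02 -0.    0.28]
```

>>> apply_moves(travel=[[-0.5,0,0],[-1,0,0],[-1.5,0,0],[-2,0,0],[-2.5,0,0],[-2.5,0,0],[-2.5,0.5,0.1],[-1.5,1,0.2]], turn=[[0,0,0],[0,0,0],[0,0,0],[0,0,0],[0,0,0],[0,0,0],[0,0,0],[0,0,0]], grip=[1,1,1,1,1,1,1,1])

```text
t: 19.8
eef_pos: [0.5843, -0.3426, 0.2108]
tool_rot: [0.706, 0.016, 0.708, -0.015]
contact_force: [0.3, -0.6, -0.4]
gripper_width: 0.09
```

>>> apply_moves(travel=[[0,1.5,0.3],[0,2,0.5],[0,2.5,0.7],[0,3,0.8],[0,3,0.8],[0,3,0.8],[0,3,0.8],[0,3,0.8]], turn=[[0,0,0],[0,0,0],[0,0,0],[0,0,0],[0,0,0],[0,0,0],[0,0,0],[0,0,0]], grip=[1,1,1,1,1,1,1,1])

```text
t: 20.47
eef_pos: [0.6504, -0.125, 0.2142]
tool_rot: [0.707, 0.017, 0.707, -0.019]
contact_force: [0.4, -0.5, -1.8]
gripper_width: 0.085
```

```bash
python3 st.py .6707 -.0259 .20 76.6
```

```text
t 20.5667 pos [ 0.6513 -0.1171  0.215 ] w 0.087 F [ 0.5  0.8 -0.6] q [ 0.65  0.6  -0.85  1.56  0.47  1.19  1.25]
toolaxes(rows x,y,z)
 [[ 0.002  0.001 -1.   ]
 [ 0.04   0.999  0.001]
 [ 0.999 -0.04   0.002]]
turn now rad [ 0.194  0.002 -0.001] travel now cm [1.51 9.19 1.57]
```

>>> apply_moves(travel=[[0,2.0,0.4],[0,2.0,0.4],[0,1.8,0.3],[0,1.5,0.2],[0,1,0.2],[0.5,0.5,0],[0.5,0,0],[0.5,0,0]], turn=[[0,0,0],[0,0,0],[0.03,0,0],[0.04,0,0],[0.04,0,0],[0.04,0,0],[0.03,0,0],[0.01,0,0]], grip=[1,1,1,1,1,1,1,1])

```text
t: 21.23
eef_pos: [0.6662, -0.0102, 0.1946]
tool_rot: [0.701, 0.08, 0.705, -0.077]
contact_force: [-0.3, -1.1, -1.7]
gripper_width: 0.088
```

```bash
python3 st.py .6707 -.0259 .16 76.6; python3 - <<'E'
from lib import *
ims=grab(); o=status.get_obs(); m=rot(o["tool_rot"]).as_matrix()
# scoop frame: x=tool z, y=tool y, z=-tool x
Rs=R.from_matrix(np.c_[m[:,2],m[:,1],-m[:,0]]); t=o["eef_pos"]+Rs.apply([.0027-.044,0,-.062])
out=[]
for c in ims:
    a=cv2.resize(ims[c][:,:,::-1],None,fx=4,fy=4,interpolation=cv2.INTER_CUBIC)
    outline(a,"scoop",(Rs,t),c,sc=4); outline(a,"section",T3([.5342,.0067,-.234],.054),c,(0,255,0),4)
    u,v=(proj(c,[[.57,.0,.12]])[0]*4).astype(int); out.append(a[v-230:v+170,u-200:u+200])
cv2.imwrite("pics/p1.png",np.hstack(out)); print("lip",o["eef_pos"]+Rs.apply([.0027-.131,0,-.039]))
E
```

```text
t 21.3333 pos [ 0.6656 -0.011   0.1937] w 0.085 F [ 0.2 -0.3 -1.2] q [ 0.46  0.62 -0.8   1.56  0.47  1.17  0.91]
toolaxes(rows x,y,z)
 [[-0.007  0.005 -1.   ]
 [ 0.218  0.976  0.003]
 [ 0.976 -0.218 -0.008]]
turn now rad [ 0.014 -0.008 -0.003] travel now cm [ 3.36 -1.35  0.85]
lip [0.54124757 0.01585524 0.15666443]
```

View pics/p1.png

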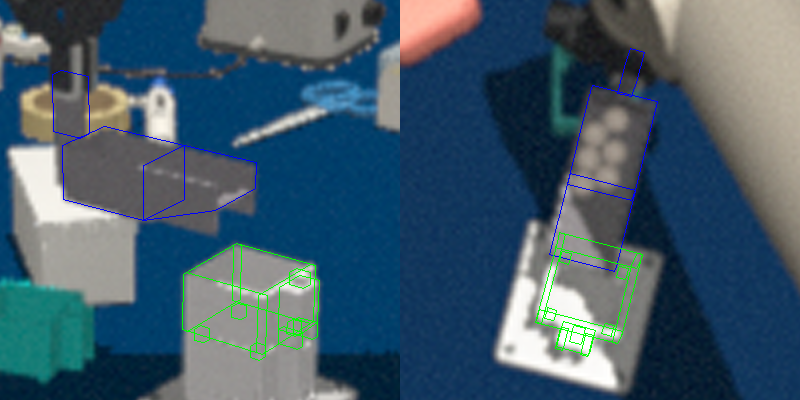

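```bash
cat > lip.py <<'E'
from lib import *
import sys
a=[float(v) for v in sys.argv[1:]]  # lip target column x(mm), y, z(m)
eyes.read_camera("side");eyes.read_camera("side")
o=status.get_obs(); r=rot(o["tool_rot"]); m=r.as_matrix()
Rs=R.from_matrix(np.c_[m[:,2],m[:,1],-m[:,0]]); lip=o["eef_pos"]+Rs.apply([.0027-.131,0,-.039])
C=R.from_euler("z",-.234); L=C.inv().apply(lip-[.5342,.0067,0])
want=C.apply([a[0]/1e3,a[1]/1e3,0])+[.5342,.0067,a[2]]
e=(C.inv()*Rs).as_euler("ZYX",degrees=True)
print("t",o["t"],"lip col mm",np.round(L*1000,1),"scoop yaw,pitch,roll deg rel column",np.round(e,2),"travel",np.round(r.inv().apply(want-lip)*100,2),"F",np.round(o["contact_force"],1),"q",np.round(o["q"],2),"w",round(o["gripper_width"],3))
# turn to fix yaw & roll only
G=C*R.from_euler("y",e[1],degrees=True); print("turn fix",np.round((r.inv()*(G*Rs.inv()*r)).as_rotvec(),3))
E
python3 lip.py 10 0 .15
```

```text
t 21.5333 lip col mm [  5.3  10.3 157.1] scoop yaw,pitch,roll deg rel column [0.62 0.29 0.18] travel [ 0.7  -1.04  0.46] F [-0.1  0.9 -2.3] q [ 0.47  0.62 -0.8   1.56  0.47  1.17  0.92] w 0.087
turn fix [ 0.011 -0.    -0.003]
```

>>> apply_moves(travel=[[0.2,-0.5,0.25],[0.2,-0.5,0.2],[-0.38,0,-0.12],[-0.51,0,-0.16],[-0.51,0,-0.16],[-0.51,0,-0.16],[-0.51,0,-0.16],[-0.51,0,-0.16]], turn=[[0.011,0,-0.003],[0,0,0],[0,-0.03,0],[0,-0.04,0],[0,-0.04,0],[0,-0.04,0],[0,-0.04,0],[0,-0.04,0]], grip=[1,1,1,1,1,1,1,1])

```text
t: 22.2
eef_pos: [0.6601, -0.0309, 0.2186]
tool_rot: [0.779, 0.076, 0.615, -0.096]
contact_force: [-0.6, -0.5, -1.3]
gripper_width: 0.083
```

```bash
python3 lip.py 10 0 .128
```

```text
t 22.3 lip col mm [ 14.3  -5.9 151.6] scoop yaw,pitch,roll deg rel column [ -0.57 -13.34  -0.1 ] travel [ 2.19  0.59 -0.96] F [-0.7  0.8 -2.1] q [ 0.52  0.46 -0.8   1.75  0.55  0.91  0.82] w 0.091
turn fix [-0.01  -0.     0.004]
```

>>> apply_moves(travel=[[0.7,0.3,-0.3],[0.7,0.25,-0.3],[0.5,0,-0.2]], turn=[[-0.01,0,0.004],[0,0,0],[0,-0.02,0]], grip=[1,1,1])

```text
t: 22.55
eef_pos: [0.6592, -0.0259, 0.1985]
tool_rot: [0.785, 0.072, 0.608, -0.093]
contact_force: [-0.5, 0.8, -1.7]
gripper_width: 0.087
```

```bash
python3 lip.py 10 0 .126
```

```text
t 22.65 lip col mm [ 12.7  -3.2 127.6] scoop yaw,pitch,roll deg rel column [ -0.05 -14.35  -0.06] travel [ 0.09  0.32 -0.3 ] F [-0.8 -0.5 -1.8] q [ 0.51  0.47 -0.79  1.79  0.59  0.85  0.79] w 0.085
turn fix [-0.001 -0.     0.001]
```

>>> apply_moves(travel=[[0.05,0.32,-0.3],[-0.38,0,-0.12],[-0.38,0,-0.12],[-0.38,0,-0.12]], turn=[[0,0,0],[0,-0.03,0],[0,-0.03,0],[0,-0.03,0]], grip=[1,1,1,1])

```text
t: 22.98
eef_pos: [0.6503, -0.0202, 0.2033]
tool_rot: [0.81, 0.069, 0.574, -0.096]
contact_force: [-0.0, 1.1, -0.9]
gripper_width: 0.086
```

```bash
python3 lip.py 10 0 .125
```

```text
t 23.0833 lip col mm [ 10.    1.3 124.5] scoop yaw,pitch,roll deg rel column [ -0.11 -19.27   0.04] travel [-0.05 -0.13  0.02] F [ 0.5  0.  -1.7] q [ 0.49  0.41 -0.78  1.88  0.64  0.75  0.71] w 0.085
turn fix [-0.002  0.    -0.   ]
```

>>> apply_moves(travel=[[-0.3,-0.1,-0.06],[-0.28,0,-0.08],[-0.26,0,-0.08],[-0.26,0,-0.08],[-0.26,0,-0.08],[-0.26,0,-0.08],[-0.26,0,-0.08],[-0.26,0,-0.08]], turn=[[-0.002,-0.02,0],[0,-0.02,0],[0,-0.02,0],[0,-0.02,0],[0,-0.02,0],[0,-0.02,0],[0,-0.02,0],[0,-0.02,0]], grip=[1,1,1,1,1,1,1,1])

```text
t: 23.75
eef_pos: [0.6359, -0.0171, 0.2222]
tool_rot: [0.856, 0.061, 0.503, -0.1]
contact_force: [0.4, -0.1, -1.4]
gripper_width: 0.087
```

```bash
python3 lip.py 10 0 .125
```

```text
t 23.85 lip col mm [ 10.5   0.7 125.7] scoop yaw,pitch,roll deg rel column [ -0.04 -29.02   0.1 ] travel [ 0.04 -0.07 -0.07] F [-0.5  0.1 -0.9] q [ 0.45  0.29 -0.72  2.02  0.8   0.57  0.51] w 0.085
turn fix [-0.001  0.    -0.001]
```

>>> apply_moves(travel=[[-0.32,-0.07,-0.16],[-0.35,0,-0.11],[-0.35,0,-0.11],[-0.35,0,-0.11],[-0.35,0,-0.11],[-0.35,0,-0.11],[-0.35,0,-0.11],[-0.35,0,-0.11]], turn=[[0,-0.027,0],[0,-0.027,0],[0,-0.027,0],[0,-0.027,0],[0,-0.027,0],[0,-0.027,0],[0,-0.027,0],[0,-0.027,0]], grip=[1,1,1,1,1,1,1,1])

```text
t: 24.52
eef_pos: [0.6151, -0.0118, 0.2437]
tool_rot: [0.908, 0.05, 0.402, -0.106]
contact_force: [-0.6, -0.2, -0.2]
gripper_width: 0.09
```

```bash
python3 lip.py 10 0 .127; python3 - <<'E'
from lib import *
ims=grab(); out=[]
for c in ims:
    a=cv2.resize(ims[c][:,:,::-1],None,fx=4,fy=4,interpolation=cv2.INTER_CUBIC)
    u,v=(proj(c,[[.57,.0,.12]])[0]*4).astype(int); out.append(a[v-200:v+200,u-200:u+200])
cv2.imwrite("pics/p2.png",np.hstack(out))
for c in ims: print(c,[(round(d["score"],2),[round(float(x)) for x in d["rect"]]) for d in eyes.masks_of("ball_0_center",c)])
E
```

```text
t 24.6167 lip col mm [ 12.8   1.4 128.1] scoop yaw,pitch,roll deg rel column [ -0.22 -42.04   0.39] travel [-0.11 -0.14 -0.28] F [-0.2 -0.  -0.8] q [ 0.31  0.16 -0.6   2.21  1.33  0.42 -0.08] w 0.088
turn fix [-0.003  0.    -0.004]
side []
top []
```

View pics/p2.png

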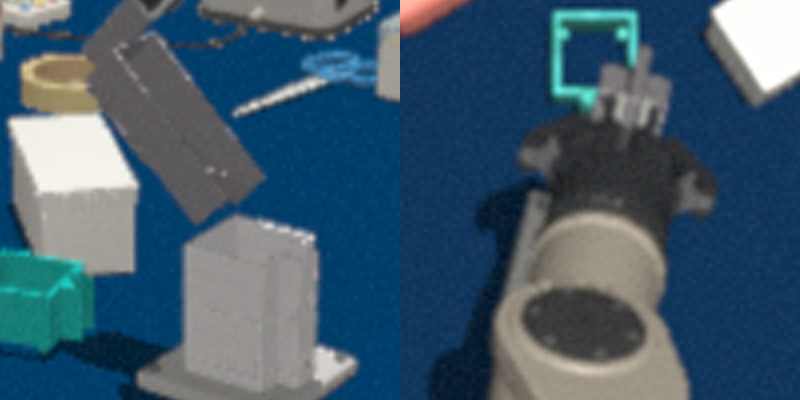

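>>> apply_moves(travel=[[0,0,0],[0,0,0],[-0.7,0,0.7],[-0.7,0,0.7],[-0.7,0,0.7],[0.4,0,0.5],[0.4,0,0.5],[0.4,0,0.5]], turn=[[0,-0.02,0],[0,0,0],[0,0,0],[0,0,0],[0,0,0],[0,0.06,0],[0,0.06,0],[0,0.06,0]], grip=[1,1,1,1,1,1,1,1])

```text
t: 25.48
eef_pos: [0.6329, -0.0161, 0.2727]
tool_rot: [0.873, 0.058, 0.474, -0.1]
contact_force: [-0.6, -0.1, -1.6]
gripper_width: 0.083
```

>>> apply_moves(travel=[[0.4,0,0.5],[0.4,0,0.5],[0.4,0,0.5],[0.4,0,0.5],[0.2,0,0.5],[0,0,0.5],[0,0,0],[0,0,0]], turn=[[0,0.06,0],[0,0.06,0],[0,0.06,0],[0,0.07,0],[0,0.08,0],[0,0.08,0],[0,0.08,0],[0,0.08,0]], grip=[1,1,1,1,1,1,1,1])

```text
t: 26.15
eef_pos: [0.6709, -0.0224, 0.2733]
tool_rot: [0.694, 0.089, 0.711, -0.066]
contact_force: [1.2, -1.2, -0.5]
gripper_width: 0.088
```

```bash
python3 lip.py 10 0 .15;python3 st.py .5832 -.3564 .17 87.5
```

```text
t 26.25 lip col mm [ 12.3   2.1 235.8] scoop yaw,pitch,roll deg rel column [0.62 1.54 1.68] travel [ 8.57 -0.46 -0.  ] F [-0.2 -0.9 -1.9] q [ 0.44  0.55 -0.73  1.45  0.33  1.29  1.04] w 0.085
turn fix [ 0.011 -0.    -0.029]
t 26.35 pos [ 0.6707 -0.0222  0.2719] w 0.085 F [-0.5  0.3 -0.1] q [ 0.44  0.55 -0.73  1.46  0.33  1.29  1.04]
toolaxes(rows x,y,z)
 [[-0.017  0.032 -0.999]
 [ 0.22   0.975  0.028]
 [ 0.975 -0.219 -0.023]]
turn now rad [-0.178 -0.021 -0.03 ] travel now cm [  9.26 -34.8   -0.97]
```

>>> apply_moves(travel=[[0,-3,0],[0,-3.5,-0.1],[0,-3.8,-0.1],[0,-3.8,-0.1],[0.5,-3.8,-0.1],[1,-3.6,-0.1],[1,-3.6,-0.1],[1,-3.6,-0.1]], turn=[[0,-0.021,-0.03],[0,0,0],[0,0,0],[0,0,0],[0,0,0],[0,0,0],[0,0,0],[0,0,0]], grip=[1,1,1,1,1,1,1,1])

```text
t: 27.02
eef_pos: [0.602, -0.2897, 0.2416]
tool_rot: [0.711, 0.066, 0.697, -0.064]
contact_force: [1.4, 0.2, 0.3]
gripper_width: 0.089
```

```bash
python3 st.py .5832 -.3564 .13 87.5; python3 - <<'E'
from lib import *
ims=grab(); np.savez("ims.npz",**ims); out=[]
for c,p in (("side",[.53,.0,.08]),("top",[.53,.0,.1])):
    a=cv2.resize(ims[c][:,:,::-1],None,fx=4,fy=4,interpolation=cv2.INTER_CUBIC)
    u,v=(proj(c,[p])[0]*4).astype(int); out.append(a[v-200:v+200,u-200:u+200])
cv2.imwrite("pics/p3.png",np.hstack(out))
for c in ims: print(c,[(round(d["score"],2),[round(float(x)) for x in d["rect"]]) for d in eyes.masks_of("ball_0_center",c)])
E
```

```text
t 27.1167 pos [ 0.5984 -0.2976  0.2388] w 0.081 F [-0.3 -1.2 -1. ] q [ 0.84  0.54 -0.68  1.53  0.35  1.18  1.47]
toolaxes(rows x,y,z)
 [[ 0.014 -0.002 -1.   ]
 [ 0.195  0.981  0.   ]
 [ 0.981 -0.195  0.014]]
turn now rad [-0.152  0.014  0.001] travel now cm [10.87 -6.07 -0.49]
side [(0.7, [285, 219, 316, 239]), (0.53, [338, 243, 360, 262])]
top []
```

View pics/p3.png

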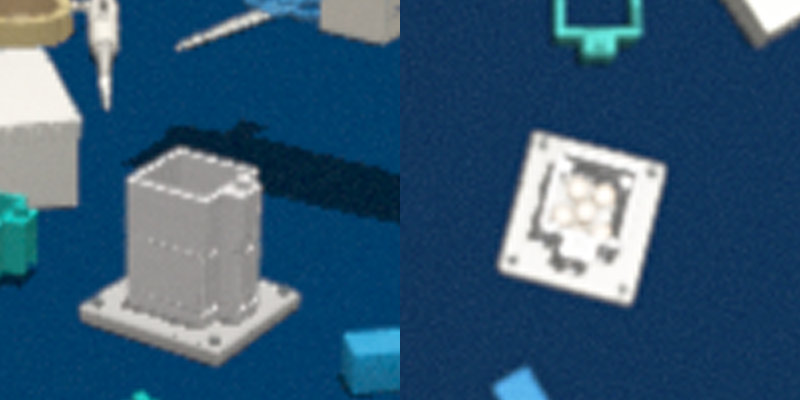

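>>> apply_moves(travel=[[1.5,-2.5,-0.3],[2,-2.5,-0.3],[2,-0.5,0],[2,0,0],[2,0,0]], turn=[[0,0.014,0],[-0.05,0,0],[-0.05,0,0],[-0.05,0,0],[0,0,0]], grip=[1,1,1,1,1])

```text
t: 27.73
eef_pos: [0.5986, -0.3294, 0.1547]
tool_rot: [0.716, 0.002, 0.698, -0.002]
contact_force: [-0.6, -0.3, -1.5]
gripper_width: 0.084
```

```bash
python3 st.py .5832 -.3564 .064 87.5
```

```text
t 27.8333 pos [ 0.5965 -0.3277  0.1517] w 0.087 F [-1.4  1.  -1.4] q [ 0.88  0.64 -0.69  1.58  0.44  1.06  1.64]
toolaxes(rows x,y,z)
 [[ 0.019  0.004 -1.   ]
 [ 0.007  1.     0.004]
 [ 1.    -0.007  0.019]]
turn now rad [ 0.036  0.019 -0.004] travel now cm [ 8.74 -2.91 -1.47]
```

>>> apply_moves(travel=[[1,-1.5,-0.7],[1.5,-1.4,-0.7],[1.5,0,0],[1.5,0,0],[1.2,0,0]], turn=[[0.036,0.019,-0.004],[0,0,0],[0,0,0],[0,0.005,0],[0,0,0]], grip=[1,1,1,1,1])

```text
t: 28.25
eef_pos: [0.5859, -0.3579, 0.0871]
tool_rot: [0.708, 0.014, 0.706, -0.017]
contact_force: [0.2, 0.8, -0.4]
gripper_width: 0.086
```

```bash
python3 st.py .5832 -.3564 .064 87.5
```

```text
t 28.35 pos [ 0.5846 -0.3565  0.0855] w 0.087 F [-0.2  0.2 -0.5] q [ 0.88  0.72 -0.63  1.61  0.49  0.98  1.61]
toolaxes(rows x,y,z)
 [[-0.001 -0.003 -1.   ]
 [ 0.043  0.999 -0.003]
 [ 0.999 -0.043 -0.   ]]
turn now rad [ 0.001 -0.     0.003] travel now cm [ 2.15  0.01 -0.14]
```

>>> apply_moves(travel=[[0.8,0,-0.1],[0.8,0,-0.1],[0.3,0,0]], turn=[[0,0,0.003],[0,0,0],[0,0,0]], grip=[1,1,1])

```text
t: 28.6
eef_pos: [0.5842, -0.3554, 0.0661]
tool_rot: [0.708, 0.015, 0.706, -0.014]
contact_force: [0.1, -0.5, -1.9]
gripper_width: 0.086
```

```bash
python3 st.py .5832 -.3564 .062 87.5
```

```text
t 28.7 pos [ 0.5841 -0.3555  0.0664] w 0.089 F [ 1.1 -0.4 -0.8] q [ 0.88  0.74 -0.63  1.62  0.51  0.95  1.6 ]
toolaxes(rows x,y,z)
 [[ 0.002  0.001 -1.   ]
 [ 0.041  0.999  0.001]
 [ 0.999 -0.041  0.002]]
turn now rad [ 0.002  0.002 -0.001] travel now cm [ 0.44 -0.1  -0.09]
```

>>> apply_moves(travel=[[0.4,0,0],[0.2,0,0]], turn=[[0,0.002,0],[0,0,0]], grip=[1,1])

```text
t: 28.87
eef_pos: [0.5851, -0.3556, 0.0613]
tool_rot: [0.708, 0.015, 0.706, -0.015]
contact_force: [0.0, -0.0, 3.7]
gripper_width: 0.09
```

```bash
python3 st.py .5832 -.3564 .061 87.5
```

```text
t 28.9667 pos [ 0.5852 -0.3556  0.0616] w 0.087 F [-1.2 -0.4 -0.5] q [ 0.87  0.75 -0.62  1.62  0.51  0.94  1.6 ]
toolaxes(rows x,y,z)
 [[ 0.002  0.    -1.   ]
 [ 0.041  0.999  0.   ]
 [ 0.999 -0.041  0.002]]
turn now rad [ 0.002  0.002 -0.   ] travel now cm [ 0.06 -0.09 -0.2 ]
```

>>> apply_moves(travel=[[0,0,0],[0,0,0],[0,0,0],[-1,0,0],[-2,0,0],[-3,0,0],[-3.5,0,0],[-3.5,0,0]], turn=[[0,0,0],[0,0,0],[0,0,0],[0,0,0],[0,0,0],[0,0,0],[0,0,0],[0,0,0]], grip=[0.5,0.5,0.4,0.4,0.4,0.4,0.4,0.4])

```text
t: 29.63
eef_pos: [0.5805, -0.354, 0.1905]
tool_rot: [0.703, 0.017, 0.711, -0.012]
contact_force: [0.8, -0.2, 0.3]
gripper_width: 0.599
```

>>> apply_moves(travel=[[-2,2,0],[0,3.5,-0.2],[0,4,-0.2],[0,4,-0.2],[0,4,-0.2],[0,4,-0.2],[0,4,-0.2],[0,4,-0.2]], turn=[[0,0,0],[0,0,0],[0,0,0],[0,0,0],[0,0,0],[0,0,0],[0,0,0],[0,0,0]], grip=[0.4,0.4,0.4,0.4,0.4,0.4,0.4,0.4])

```text
t: 30.3
eef_pos: [0.5862, -0.0634, 0.2301]
tool_rot: [0.712, 0.019, 0.702, -0.026]
contact_force: [1.1, 0.6, 0.2]
gripper_width: 0.605
```

```bash
python3 st.py .503 .372 .17 59.2
```

```text
t 30.4 pos [ 0.5864 -0.0552  0.2312] w 0.6 F [-0.1 -0.1  1.6] q [ 0.59  0.43 -0.8   1.73  0.35  1.11  1.21]
toolaxes(rows x,y,z)
 [[ 0.016 -0.006 -1.   ]
 [ 0.05   0.999 -0.005]
 [ 0.999 -0.05   0.016]]
turn now rad [0.487 0.017 0.001] travel now cm [  5.74  42.27 -10.58]
```

>>> apply_moves(travel=[[0,4.0,-1.0],[0,4.0,-1.0],[0,4.0,-1.0],[0,4.0,-1.0],[0,4.0,-1.0],[0,4.0,-1.0],[0,4.0,-1.0],[0,4.0,-1.0]], turn=[[0,0.017,0],[0,0,0],[0,0,0],[0,0,0],[0,0,0],[0,0,0],[0,0,0],[0,0,0]], grip=[0.4,0.4,0.4,0.4,0.4,0.4,0.4,0.4])

```text
t: 31.07
eef_pos: [0.5279, 0.257, 0.2344]
tool_rot: [0.709, 0.019, 0.704, -0.027]
contact_force: [0.5, 0.4, -0.6]
gripper_width: 0.598
```

>>> apply_moves(travel=[[0,4.0,-1.0],[1,3,-0.6],[1,0,0],[1,0,0],[1,0,0],[0,0,0]], turn=[[0,0,0],[0.08,0,0],[0.1,0,0],[0.1,0,0],[0.1,0,0],[0.1,0,0]], grip=[0.4,0.4,0.4,0.4,0.4,0.4])

```text
t: 31.57
eef_pos: [0.5103, 0.3455, 0.1994]
tool_rot: [0.685, 0.191, 0.677, -0.188]
contact_force: [-0.1, -0.8, -0.8]
gripper_width: 0.6
```

```bash
python3 st.py .503 .372 .11 59.2; python3 - <<'E'
from lib import *
ims=grab(); np.savez("ims.npz",**ims); o=[]
for c in ims:
    print(c,fit("cover",np.array([.502,.374,-.54]),ims,cams=(c,)))
    a=cv2.resize(ims[c][:,:,::-1],None,fx=4,fy=4,interpolation=cv2.INTER_CUBIC)
    for k in("cover","coverbar"): outline(a,k,T3([.503,.372,-.538]),c,sc=4)
    u,v=(proj(c,[[.5,.37,.03]])[0]*4).astype(int); o.append(a[v-150:v+150,u-150:u+150])
cv2.imwrite("pics/c1.png",np.hstack(o))
E
```

```text
t 31.6667 pos [0.5109 0.346  0.2012] w 0.601 F [ 0.3  0.5 -0.2] q [-0.16  0.5  -0.73  1.7   0.38  1.08  0.02]
toolaxes(rows x,y,z)
 [[ 0.014  0.002 -1.   ]
 [ 0.514  0.858  0.009]
 [ 0.857 -0.514  0.011]]
turn now rad [-0.003  0.011 -0.009] travel now cm [ 9.11  1.74 -2.12]
side (array([ 0.47400769,  0.43300374, -2.33061608]), np.float64(263.888152975042))
top (array([ 0.51355252,  0.36353274, -0.33947271]), np.float64(808.9220513001347))
```

View pics/c1.png

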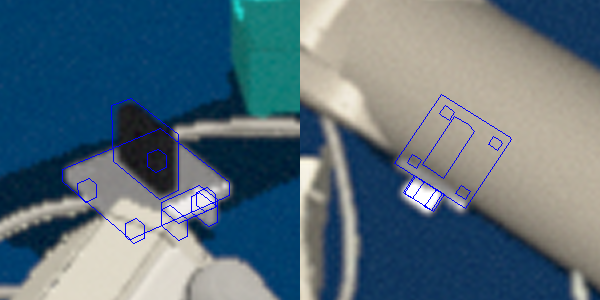

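>>> apply_moves(travel=[[2,0.9,-1.1],[2,0.9,-1.1],[2,0,0],[2,0,0]], turn=[[-0.003,0.011,-0.009],[0,0,0],[0,0,0],[0,0,0]], grip=[0.4,0.4,0.4,0.4])

```text
t: 32.1
eef_pos: [0.508, 0.3748, 0.1273]
tool_rot: [0.686, 0.188, 0.679, -0.18]
contact_force: [-0.3, -0.8, 0.3]
gripper_width: 0.602
```

```bash
python3 st.py .503 .372 .08 59.2
```

```text
t 32.2 pos [0.5062 0.373  0.1247] w 0.601 F [ 0.4 -0.1  0.6] q [-0.24  0.6  -0.69  1.73  0.46  0.97 -0.06]
toolaxes(rows x,y,z)
 [[ 0.008  0.004 -1.   ]
 [ 0.503  0.864  0.007]
 [ 0.864 -0.503  0.005]]
turn now rad [ 0.011  0.005 -0.007] travel now cm [ 4.46 -0.28 -0.25]
```

>>> apply_moves(travel=[[1.5,-0.3,-0.3],[1.5,-0.1,-0.1],[1.5,-0.1,-0.1]], turn=[[0.011,0.005,-0.007],[0,0,0],[0,0,0]], grip=[0.4,0.4,0.4])

```text
t: 32.45
eef_pos: [0.5029, 0.3731, 0.0838]
tool_rot: [0.683, 0.19, 0.68, -0.185]
contact_force: [0.7, -0.5, -0.2]
gripper_width: 0.595
```

```bash
python3 st.py .503 .372 .041 59.2
```

```text
t 32.55 pos [0.5013 0.3714 0.0817] w 0.599 F [-0.3 -0.7  0.1] q [-0.26  0.65 -0.66  1.77  0.5   0.9  -0.11]
toolaxes(rows x,y,z)
 [[ 0.002  0.002 -1.   ]
 [ 0.512  0.859  0.003]
 [ 0.859 -0.512  0.   ]]
turn now rad [-0.     0.    -0.003] travel now cm [4.07 0.13 0.11]
```

>>> apply_moves(travel=[[1.3,0.1,0],[1.3,-0.1,-0.1],[1.2,-0.1,-0.1]], turn=[[0,0,-0.003],[0,0,0],[0,0,0]], grip=[0.4,0.4,0.4])

```text
t: 32.8
eef_pos: [0.5024, 0.3736, 0.0463]
tool_rot: [0.683, 0.19, 0.68, -0.186]
contact_force: [0.2, 0.1, 0.3]
gripper_width: 0.597
```

```bash
python3 st.py .503 .372 .041 59.2
```

```text
t 32.9 pos [0.5007 0.3721 0.0443] w 0.601 F [-0.5 -0.4  0.8] q [-0.28  0.7  -0.63  1.78  0.54  0.84 -0.14]
toolaxes(rows x,y,z)
 [[ 0.003  0.001 -1.   ]
 [ 0.512  0.859  0.003]
 [ 0.859 -0.512  0.002]]
turn now rad [-0.     0.002 -0.003] travel now cm [0.33 0.11 0.2 ]
```

>>> apply_moves(travel=[[0.35,0.1,0.2],[0,0,0],[0,0,0],[0,0,0],[0,0,0],[0,0,0],[0,0,0],[0,0,0]], turn=[[0,0.002,-0.003],[0,0,0],[0,0,0],[0,0,0],[0,0,0],[0,0,0],[0,0,0],[0,0,0]], grip=[0.4,0.6,0.7,0.8,1,1,1,1], newtons=60)

```text
t: 33.57
eef_pos: [0.5039, 0.3728, 0.0418]
tool_rot: [0.682, 0.188, 0.682, -0.187]
contact_force: [0.8, 0.9, -1.9]
gripper_width: 0.105
```

```bash
python3 st.py .503 .372 .041 59.2
```

```text
t 33.6667 pos [0.5039 0.3728 0.0418] w 0.108 F [ 0.  -1.2 -0.7] q [-0.28  0.7  -0.63  1.78  0.54  0.84 -0.14]
toolaxes(rows x,y,z)
 [[ 0.001  0.001 -1.   ]
 [ 0.512  0.859  0.001]
 [ 0.859 -0.512  0.   ]]
turn now rad [-0.     0.    -0.001] travel now cm [ 0.08 -0.11 -0.03]
```

>>> apply_moves(travel=[[-1,0,0],[-2,0,0],[-3,0,0],[-3,0,0],[-3,0,0],[-3,0,0],[-2,0,0],[0,0,0]], turn=[[0,0,0],[0,0,0],[0,0,0],[-0.06,0,0],[-0.06,0,0],[-0.06,0,0],[-0.06,0,0],[-0.06,0,0]], grip=[1,1,1,1,1,1,1,1])

```text
t: 34.33
eef_pos: [0.5014, 0.3721, 0.2223]
tool_rot: [0.702, 0.078, 0.704, -0.08]
contact_force: [0.5, 0.9, -1.8]
gripper_width: 0.114
```

```bash
python3 st.py .5342 .0067 .20 76.6
```

```text
t 34.4333 pos [0.5006 0.3708 0.2188] w 0.106 F [ 0.6 -0.2 -0.9] q [-0.15  0.53 -0.82  1.65  0.41  1.16  0.27]
toolaxes(rows x,y,z)
 [[-0.006 -0.005 -1.   ]
 [ 0.224  0.975 -0.006]
 [ 0.975 -0.224 -0.005]]
turn now rad [ 0.008 -0.005  0.006] travel now cm [  2.04 -34.72  11.43]
```

>>> apply_moves(travel=[[0,-3,1],[0,-3.7,1.2],[0,-3.7,1.2],[0,-3.7,1.2],[0,-3.7,1.2],[0,-3.7,1.2],[0,-3.7,1.2],[0,-3.7,1.2]], turn=[[0.008,-0.005,0.006],[0,0,0],[0,0,0],[0,0,0],[0,0,0],[0,0,0],[0,0,0],[0,0,0]], grip=[1,1,1,1,1,1,1,1])

```text
t: 35.1
eef_pos: [0.5165, 0.0656, 0.2129]
tool_rot: [0.698, 0.083, 0.707, -0.081]
contact_force: [1.0, 0.3, -1.0]
gripper_width: 0.108
```

```bash
python3 st.py .5342 .0067 .19 76.6
```

```text
t 35.2 pos [0.5172 0.0584 0.2118] w 0.107 F [-0.3 -0.3 -1.1] q [ 0.44  0.35 -0.81  1.89  0.29  1.04  0.83]
toolaxes(rows x,y,z)
 [[-0.014  0.    -1.   ]
 [ 0.242  0.97  -0.003]
 [ 0.97  -0.242 -0.013]]
turn now rad [-0.011 -0.013  0.003] travel now cm [ 2.15 -4.6   2.93]
```

>>> apply_moves(travel=[[0.5,-2.4,1.5],[0.8,-2.1,1.4],[0.8,0,0]], turn=[[-0.011,-0.013,0.003],[0,0,0],[0,0,0]], grip=[1,1,1])

```text
t: 35.45
eef_pos: [0.5342, 0.0044, 0.1899]
tool_rot: [0.702, 0.086, 0.702, -0.086]
contact_force: [0.8, -1.0, -1.6]
gripper_width: 0.104
```

```bash
python3 st.py .5342 .0067 .16 76.6; python3 - <<'E'
from lib import *
im=eyes.read_camera("side"); a=cv2.resize(im[:,:,::-1],None,fx=5,fy=5,interpolation=cv2.INTER_CUBIC)
o=status.get_obs(); m=rot(o["tool_rot"]).as_matrix(); yaw=np.arctan2(m[1,2],m[0,2]); C=R.from_euler("z",yaw); t=o["eef_pos"]-[0,0,.0418]+C.apply([-.0004,0,0])
for k in("cover","coverbar"): outline(a,k,(C,t),"side",sc=5)
outline(a,"section",T3([.5342,.0067,-.234],.054),"side",(0,255,0),5)
u,v=(proj("side",[[.534,.007,.13]])[0]*5).astype(int); cv2.imwrite("pics/c2.png",a[v-200:v+200,u-200:u+200])
E
```

```text
t 35.55 pos [0.5318 0.0084 0.1889] w 0.108 F [-0.2  1.5 -1.8] q [ 0.5   0.39 -0.78  1.89  0.32  0.99  0.91]
toolaxes(rows x,y,z)
 [[-0.004  0.002 -1.   ]
 [ 0.236  0.972  0.001]
 [ 0.972 -0.236 -0.004]]
turn now rad [-0.004 -0.004 -0.001] travel now cm [ 2.89 -0.12  0.28]
```

View pics/c2.png

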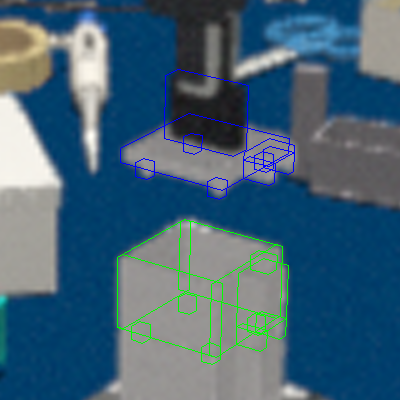

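>>> apply_moves(travel=[[0.9,-0.12,0.25],[0.9,-0.05,-0.1],[0.8,-0.05,-0.1]], turn=[[-0.004,-0.004,-0.001],[0,0,0],[0,0,0]], grip=[1,1,1])

```text
t: 35.85
eef_pos: [0.5332, 0.0121, 0.1643]
tool_rot: [0.704, 0.081, 0.701, -0.079]
contact_force: [-0.1, -0.2, -1.1]
gripper_width: 0.109
```

```bash
python3 st.py .5342 .0067 .148 76.6
```

```text
t 35.95 pos [0.5318 0.0116 0.1632] w 0.108 F [ 0.4  0.7 -0.4] q [ 0.48  0.42 -0.77  1.92  0.36  0.94  0.88]
toolaxes(rows x,y,z)
 [[ 0.002  0.002 -1.   ]
 [ 0.225  0.974  0.002]
 [ 0.974 -0.225  0.001]]
turn now rad [ 0.007  0.001 -0.002] travel now cm [ 1.52 -0.43  0.34]
```

>>> apply_moves(travel=[[0.7,-0.45,0.36]], turn=[[0.007,0.001,-0.002]], grip=[1])

```text
t: 36.03
eef_pos: [0.5348, 0.008, 0.157]
tool_rot: [0.703, 0.082, 0.702, -0.082]
contact_force: [0.3, 0.3, -0.7]
gripper_width: 0.11
```

```bash
python3 st.py .5342 .0067 .146 76.6
```

```text
t 36.1333 pos [0.534  0.0056 0.1551] w 0.114 F [-0.3 -0.3 -0.7] q [ 0.48  0.43 -0.76  1.92  0.37  0.93  0.88]
toolaxes(rows x,y,z)
 [[-0.001 -0.    -1.   ]
 [ 0.233  0.972 -0.001]
 [ 0.972 -0.233 -0.001]]
turn now rad [-0.001 -0.001  0.001] travel now cm [ 0.91  0.11 -0.  ]
```

>>> apply_moves(travel=[[0.8,0.08,0.02]], turn=[[0,0,0]], grip=[1])

```text
t: 36.22
eef_pos: [0.5355, 0.0062, 0.1479]
tool_rot: [0.703, 0.083, 0.702, -0.083]
contact_force: [1.1, -0.6, -1.7]
gripper_width: 0.104
```

```bash
python3 st.py .5342 .0067 .140 76.6
```

```text
t 36.3167 pos [0.5337 0.0061 0.1459] w 0.105 F [ 0.3  0.5 -1.2] q [ 0.47  0.45 -0.75  1.93  0.38  0.92  0.87]
toolaxes(rows x,y,z)
 [[-0.003 -0.001 -1.   ]
 [ 0.233  0.972 -0.001]
 [ 0.972 -0.233 -0.003]]
turn now rad [-0.002 -0.003  0.001] travel now cm [0.59 0.07 0.03]
```

>>> apply_moves(travel=[[0.4,0.05,0.03]], turn=[[0,-0.003,0.001]], grip=[1])

```text
t: 36.4
eef_pos: [0.5347, 0.0066, 0.1422]
tool_rot: [0.703, 0.083, 0.702, -0.083]
contact_force: [0.2, 0.7, -0.5]
gripper_width: 0.107
```

```bash
python3 st.py .5342 .0067 .136 76.6
```

```text
t 36.5 pos [0.5336 0.0064 0.1413] w 0.108 F [-0.1  0.7 -0.9] q [ 0.47  0.45 -0.75  1.93  0.39  0.91  0.86]
toolaxes(rows x,y,z)
 [[-0.001 -0.    -1.   ]
 [ 0.233  0.972 -0.   ]
 [ 0.972 -0.233 -0.001]]
turn now rad [-0.001 -0.001  0.   ] travel now cm [0.53 0.04 0.05]
```

Already past the rim with no contact; continue to seat.

>>> apply_moves(travel=[[0.3,0.03,0.04],[0.25,0,0]], turn=[[0,0,0],[0,0,0]], grip=[1,1])

```text
t: 36.67
eef_pos: [0.5345, 0.0068, 0.1359]
tool_rot: [0.702, 0.083, 0.702, -0.083]
contact_force: [0.6, -0.0, -1.0]
gripper_width: 0.109
```

```bash
python3 st.py .5342 .0067 .136 76.6
```

```text
t 36.7667 pos [0.5343 0.0068 0.1358] w 0.107 F [-0.4  0.6 -1.5] q [ 0.46  0.46 -0.75  1.94  0.4   0.9   0.85]
toolaxes(rows x,y,z)
 [[-0.    -0.    -1.   ]
 [ 0.233  0.972 -0.   ]
 [ 0.972 -0.233 -0.   ]]
turn now rad [-0.001 -0.     0.   ] travel now cm [-0.02 -0.01 -0.01]
```

>>> apply_moves(travel=[[0.2,0,0]], turn=[[0,0,0]], grip=[1])

```text
t: 36.85
eef_pos: [0.5349, 0.0067, 0.1346]
tool_rot: [0.703, 0.083, 0.702, -0.083]
contact_force: [-5.8, -2.6, 29.5]
gripper_width: 0.103
```

>>> apply_moves(travel=[[0,0,0],[0,0,0],[0,0,0],[0,0,0],[-1,0,0],[-2,0,0],[-3,0,0],[-3,0,0]], turn=[[0,0,0],[0,0,0],[0,0,0],[0,0,0],[0,0,0],[0,0,0],[0,0,0],[0,0,0]], grip=[0.5,0.4,0.4,0.4,0.4,0.4,0.4,0.4])

```text
t: 37.52
eef_pos: [0.5312, 0.0066, 0.2238]
tool_rot: [0.699, 0.082, 0.706, -0.083]
contact_force: [1.2, -0.1, -0.8]
gripper_width: 0.601
```

>>> apply_moves(travel=[[-1,-3,0],[0,-3.8,0],[0,-3.8,0],[0,-3.8,0],[0,-3.8,0],[0,-2,0],[0,0,0],[0,0,0]], turn=[[0,0,0],[0,0,0],[0,0,0],[0,0,0],[0,0,0],[0,0,0],[0,0,0],[0,0,0]], grip=[0.4,0.4,0.4,0.4,0.4,0.4,0.4,0.4])

```text
t: 38.18
eef_pos: [0.4888, -0.1942, 0.2488]
tool_rot: [0.706, 0.08, 0.699, -0.08]
contact_force: [-0.2, 0.0, 0.6]
gripper_width: 0.603
```

```bash
python3 - <<'E'
from lib import *
ims=grab(); a=[]
s=cv2.resize(ims["side"][140:320,190:400,::-1],None,fx=3,fy=3,interpolation=cv2.INTER_CUBIC)
b=cv2.resize(ims["side"][:,:,::-1],None,fx=5,fy=5,interpolation=cv2.INTER_CUBIC)
for k in("cover","coverbar"): outline(b,k,T3([.5342,.0067,-.234],.094),"side",sc=5)
u,v=(proj("side",[[.534,.007,.08]])[0]*5).astype(int); b=b[v-170:v+130,u-85:u+85]
h=np.zeros((540,800,3),np.uint8); h[:540,:630]=s; h[:300,630:]=b
t=ims["top"][190:245,265:296,::-1]; t=cv2.resize(t,(135,240),interpolation=cv2.INTER_CUBIC); h[300:,630:765]=t
cv2.imwrite("pics/f.png",h)
t0=cv2.imread("pics/top0.png")[:,:,::-1]
for n in("blue_block","red_pack","white_box"):
    print(n,[[round(float(x)) for x in d["rect"]] for d in eyes.masks_of(n,"top")[:1]])
print("ball",[(round(d["score"],2),[round(float(x)) for x in d["rect"]]) for c in ims for d in eyes.masks_of("ball_0_center",c)], status.get_obs()["eef_pos"])
E
```

```text
blue_block [[265, 199, 308, 236]]
red_pack [[232, 125, 261, 152]]
white_box [[320, 124, 372, 170]]
ball [(0.64, [317, 173, 364, 196]), (0.64, [275, 197, 301, 225]), (0.51, [265, 199, 306, 236])] [ 0.48943145 -0.19185558  0.24828631]
```

View pics/f.png

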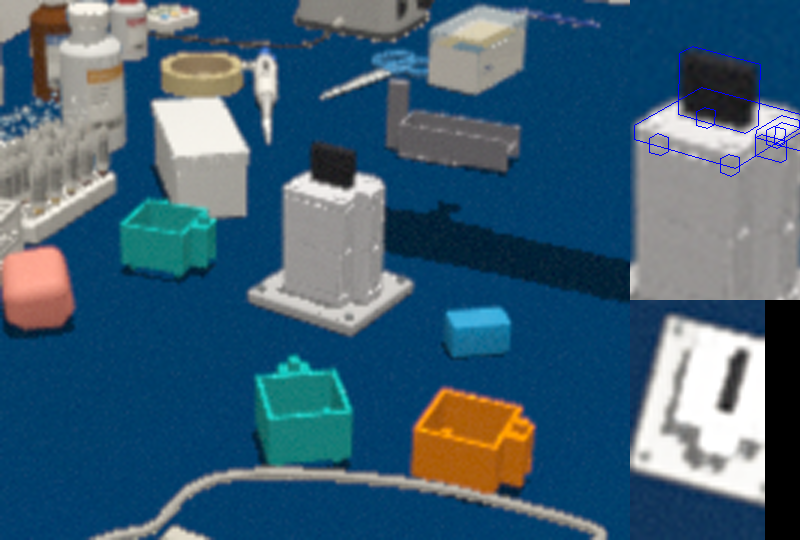

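```bash
python3 -c "
from station import bot; print(bot.hand_in())"
```

```text
the job is handed in; nothing more can be done
None
```

The column is built and handed in at about 38 s on the robot's clock. It has both white sections (only two were present), the balls inside and the cover on top. The empty scoop is standing upright within about 2 mm of where it started.

**Seating:** Each part stopped at the height it should have when fully home. In mm above the worktop:

| Part | Tool height expected | Tool height at contact |
|---|---|---|
| First section | 45.6 | 45.8 |
| Second section | 85.6–88.5 | 87.4 |
| Cover | 135.8 | 134.6 under a light push |

An 8 mm miss of the notch would have shown clearly. The final side picture also agrees with the model drawn at the home height. The largest wrist force I read was about 51 N, while seating the second section.

**Balls:** After pouring, the top picture showed them inside the column and no strays. I could not count all six individually. The ball detector's last hits were on the scoop and the column with its foot plate, and nothing in the picture supports them as loose balls.

**Bystanders:** The blue box, red pack and white box look unmoved in the final picture. The detector's last blue-box reading landed on the foot plate, so for that one I relied on the picture. I saw no sign that any part had been knocked aside during the run.

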